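# Check weights back into their block in order of size

## Task

The scale has been checked: put the four steel check weights back into their wooden block, each standing upright and fully down in the recess made for it, so that they stand in order from the largest to the smallest. Set each one down gently, never let it drop or topple, and leave the open bottle and the white-plugged bottle among them standing.

Things in the scene. Friction and masses are not known exactly. Their poses are not given: they have to be found in the camera images.
- weight_500_mid (a point): The largest of four loose check weights of bare stainless steel, 500 g: an upright plain cylinder, 40 mm in diameter and 43 mm high, with a narrow neck and a 24 mm wide knob on top, 62 mm tall in all. Starts standing on the worktop. This point is on its axis, half-way up (31 mm above its underside); z points up along the axis.
- weight_200_mid (a point): The second largest of four loose check weights of bare stainless steel, 200 g: an upright plain cylinder, 30 mm in diameter and 31 mm high, with a narrow neck and a 18 mm wide knob on top, 46 mm tall in all. Starts standing on the worktop. This point is on its axis, half-way up (23 mm above its underside); z points up along the axis.
- weight_100_mid (a point): The third largest of four loose check weights of bare stainless steel, 100 g: an upright plain cylinder, 24 mm in diameter and 25 mm high, with a narrow neck and a 15 mm wide knob on top, 37 mm tall in all. Starts standing on the worktop. This point is on its axis, half-way up (18.5 mm above its underside); z points up along the axis.
- weight_50_mid (a point): The smallest of four loose check weights of bare stainless steel, 50 g: an upright plain cylinder, 17 mm in diameter and 24 mm high, with a narrow neck and a 11 mm wide knob on top, 34 mm tall in all. Starts standing on the worktop. This point is on its axis, half-way up (17 mm above its underside); z points up along the axis.
- recess_500: The largest of four round recesses in a row in a fixed wooden block (209 x 76 mm, top 22 mm above the worktop, plinth 7 mm high standing out 4 mm), for the 500 g weight: 48 mm wide at its grey felt floor, 56 mm at its countersunk mouth, 10 mm deep. Origin: centre of its floor; x along the row to the smaller ones, z up. The block lies at any angle; a tall machine stands behind it to the right.
- recess_200: The second largest of four round recesses in a row in a fixed wooden block (209 x 76 mm, top 22 mm above the worktop, plinth 7 mm high standing out 4 mm), for the 200 g weight: 38 mm wide at its grey felt floor, 46 mm at its countersunk mouth, 10 mm deep. Origin: centre of its floor; x along the row to the smaller ones, z up. The block lies at any angle; a tall machine stands behind it to the right.
- recess_100: The third largest of four round recesses in a row in a fixed wooden block (209 x 76 mm, top 22 mm above the worktop, plinth 7 mm high standing out 4 mm), for the 100 g weight: 32 mm wide at its grey felt floor, 40 mm at its countersunk mouth, 10 mm deep. Origin: centre of its floor; x along the row to the smaller ones, z up. The block lies at any angle; a tall machine stands behind it to the right.
- recess_50: The smallest of four round recesses in a row in a fixed wooden block (209 x 76 mm, top 22 mm above the worktop, plinth 7 mm high standing out 4 mm), for the 50 g weight: 25 mm wide at its grey felt floor, 33 mm at its countersunk mouth, 10 mm deep. Origin: centre of its floor; x along the row to the smaller ones, z up. The block lies at any angle; a tall machine stands behind it to the right.
- open_bottle_mid (a point): Empty open amber glass bottle, 29 mm in diameter, 59 mm high, standing loose among the weights. The point is on its axis, 30 mm above its underside; z points up along the axis.
- stoppered_bottle_mid (a point): Filled amber glass bottle with a white plug, 29 mm in diameter, 63 mm high, standing loose among the weights (not one of the packed group of such bottles, fixed, that stands just behind and to the right of the weights, 60 mm high). The point is on its axis, 30 mm above its underside; z points up along the axis.

How it is judged:
By the outcome, as a careful person would: the job done as asked, in the order asked, and still so for the second after the job is handed in, with the robot touching nothing.
It also fails if it takes over 115 s, if anything falls off the work surface, if the arm or the gripper's body presses on something with over 40 N, if the wrist force passes 120 N, or if a joint passes its speed limit or range.

## Robot

A 7-joint arm with a two-finger parallel gripper is mounted at the origin on a cart in front of the work surface, level with it; the furniture and walls round the work are solid. World frame = base frame: x ahead of the robot, y to its left, z up, the work surface at z = 0. Lengths are in mm, angles in rad, forces in N, time in s.
With the tool pointing down it reaches from about 400 to 875 mm from the base axis. Payload 4.4 kg.
Tool frame: the origin (TCP) lies at the very end of the fingers, on their centre line; the grasp point (between the pads) lies 19 mm behind it; y points along the fingers, x is the direction in which the jaws open and shut, and the axes are right-handed (so a half turn about y gives the same grasp; the last joint's range is limited). The gripper opens to 85 mm and grips with 20 to 120 N. Pads are 22 mm wide; open, the fingers measure 114 mm over their backs; the gripper's body (76 mm by 85 mm) begins 54 mm behind the grasp point. The pads swing forward as they close: fully open they stand 13 mm farther back than shut.
Start: joints at [1.256, 0.628, 0.038, 1.517, -0.027, 0.996, -0.02], TCP at [160.084, -629.993, 231.313] pointing down, gripper open.
Joint ranges: [-3.06, 3.06], [-0.37, 2.12], [-1.25, 1.32], [0.18, 2.47], [-1.1, 4.24], [0.23, 1.98], [-2.94, 2.94]. Speed limits (rad/s): [2.57, 2.57, 3.14, 3.14, 3.14, 3.14, 3.14].

## Interface

Orientations are given as [roll, pitch, yaw] about the fixed x, y, z axes, in that order (R = Rz(yaw) Ry(pitch) Rx(roll)).
In Python, from cell import readout, eyes, finish_job gives the robot as it stands. The module is installed in compiled form; this text tells all that it offers.
- The arm moves only by the tool apply_moves, never from a script. Its argument "commands" is a list that holds one entry, the list of rows, each a list of 6 numbers: the shift along the tool's x, y, z in units of 0.04 m (1.0 is 0.04 m), then the turn, a rotation vector about the tool's x, y, z in units of 5 degrees (1.0 is 5 degrees). A call has 1 to 8 rows; each row shifts and turns the pose as measured when the row begins, along the tool's axes as they then stand; what a row does not reach is not made up. A row lasts 1/12 s, in which the tool goes at most 41.7 mm and 7.16 degrees, less where a joint would pass 70% of its speed; a pose out of reach is approached as far as the arm can. A call with a number of a shift or a turn outside -1 to 1 is refused whole. A call with a gripper value outside its range is refused whole. "claw" is the finger opening in mm, from 0 to 85.4, set as the call begins (left out, the last holds). The fingers move at their own pace and stop on an object; the grip force is fixed at half the most. Time passes only in rows, so rows that do not move let the fingers close. It gives the time, the measured TCP pose, the force and the opening at its end, in the units of the state.
- readout.read_state(): the state, without advancing time (a new reading comes with each control period).
- eyes.get_image(name): name is "scene" or "side" or "wrist"; returns a dict with "image" (384x512x3 uint8, red, green, blue), "mtx" (3x3 intrinsics, pixels), "rvec" (rotation vector, rad) and "tvec" (3), from world to camera coordinates, as OpenCV has them. Camera axes: x right, y down, z forward; pixel columns grow to the right and rows downward; lengths in mm; the calibration is good to about 2 mm. A picture is of the moment at which its call begins. There is no depth.
- finish_job(): hands the job in, once; it reports no verdict.
The state is a dict: "clock": time; "qpos": joint angles; "qd": joint speeds; "tau": joint torques, N m; "eef_pos": TCP position; "tool_rot": TCP orientation; "force": force on the tool from outside, world axes, zero at the start; "torque": the same for the moment, N m; "width": finger opening in mm.
Only numpy, scipy, OpenCV 4.12 (cv2) and the standard library are available. Lean on these libraries where they do the work, as an engineer would, in place of code of your own. Each camera call takes 0.05 s, during which the arm holds its last target. There are 200 camera calls.

## Working session

There is one attempt and no reset: what is moved stays moved. The work goes in short steps, Python scripts to look and compute and a tool call to move; the robot and the scene stay as the last step left them, time stands still between calls to the robot, and variables do not carry over. Pictures are saved under pics/ and viewed, about 12 in all and at most 16, crops included, and the job is handed in when it is done.

Besides the shell and the picture viewer there is one more tool, called after "Call:" by a JSON object that holds its "name" and its "arguments", one argument or row to a line. apply_moves: Moves the arm, as the interface text tells. Shifts and turns lie within -1 to 1; 1 stands for 0.04 m of shift or 5 degrees of turn. Its arguments: {"type":"object","properties":{"commands":{"type":"array"},"claw":{"type":"number"}},"required":["commands"]}

```bash
mkdir -p pics; cat > h.py <<'E'
import numpy as np, cv2
from cell import readout, eyes, finish_job
from scipy.spatial.transform import Rotation as R
def st(): return readout.read_state()
def grab(n,save=None):
    d=eyes.get_image(n)
    if save: cv2.imwrite('pics/'+save,d['image'][:,:,::-1])
    return d
def ray(d,u,v):
    M=cv2.Rodrigues(np.array(d['rvec'],float))[0]; t=np.array(d['tvec'],float).ravel()
    c=-M.T@t; r=M.T@np.linalg.solve(np.array(d['mtx'],float),[u,v,1.]); return c,r
def onz(d,u,v,z):
    c,r=ray(d,u,v); return c+r*(z-c[2])/r[2]
def proj(d,p):
    return cv2.projectPoints(np.array(p,float).reshape(-1,3),np.array(d['rvec'],float),np.array(d['tvec'],float),np.array(d['mtx'],float),None)[0].reshape(-1,2)
E
python3 - <<'E'
from h import *
for n in ['scene','side','wrist']:
    d=grab(n,n+'0.png'); print(n,ray(d,256,192), d['mtx'][0])
print(st())
import cv2
E
cd pics; python3 -c "
import cv2,numpy as np
a=[cv2.imread(n+'0.png') for n in ['scene','side']]
cv2.imwrite('m0.png',cv2.resize(np.vstack(a),None,fx=.78,fy=.78))"
```

```text
scene (array([154.75399122, 538.8729238 , 494.21599865]), array([ 0.49528876, -0.71515852, -0.49338689])) [348.25151231   0.         260.82200186]
side (array([206.39114285, 671.15496435, 641.51813639]), array([ 0.34312795, -0.75273572, -0.56189622])) [473.96023307   0.         252.40067323]
wrist (array([ 236.52493055, -610.50296547,  371.10096786]), array([-0.29248816, -0.0885066 , -0.95229179])) [274.46326958   0.         251.80256204]
{'clock': 0.15, 'qpos': array([ 1.25620614,  0.62913682,  0.03847223,  1.51811234, -0.02699293,
        0.99633037, -0.01997337]), 'qd': array([ 1.77255941e-07, -2.57772198e-03, -3.87060033e-05,  7.36696717e-04,
        9.19096958e-04,  2.56022460e-03, -1.61293872e-03]), 'tau': array([ 1.31307152e-03, -5.63803947e+01,  1.22793976e+00, -1.93653667e+01,
        1.12727185e-02,  7.33536668e-03,  1.25792582e-05]), 'eef_pos': array([ 159.95099591, -629.52593169,  230.607049  ]), 'tool_rot': array([-1.57082316e+00,  1.46809346e-03, -1.32199438e+00]), 'force': array([0.5397555 , 0.64379496, 0.43396103]), 'torque': array([ 0.01562438, -0.03177161, -0.01663398]), 'width': 85.58626782980127}
```

View pics/scene0.png

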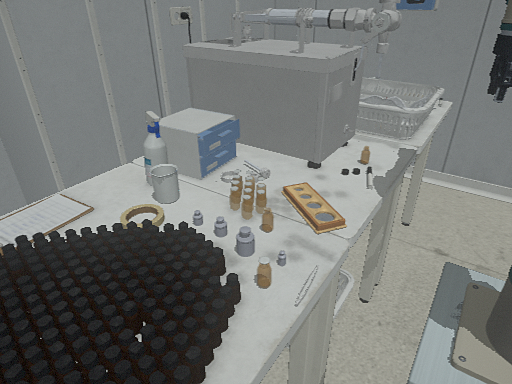

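View pics/side0.png

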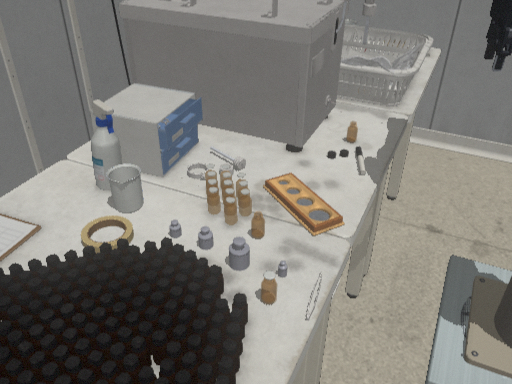

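View pics/wrist0.png

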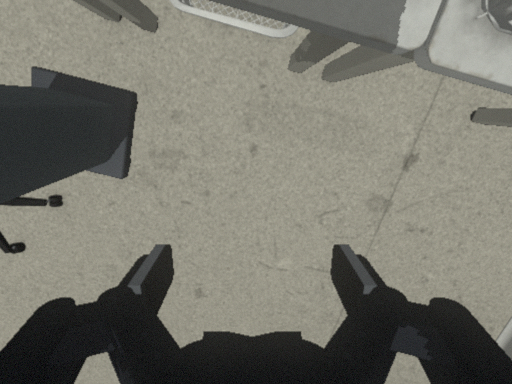

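The scene view shows the weights at about (245,243), (221,227), (198,217) and (282,257). The loose bottles are at (264,272) and (267,220), and the block is at (313,207). I'll zoom in and measure.

```bash
python3 - <<'E'
import cv2,numpy as np
a=cv2.imread('pics/side0.png')[165:325,150:350]; b=cv2.imread('pics/scene0.png')[170:300,180:350]
cv2.imwrite('pics/zs.png',cv2.resize(a,None,fx=3.7,fy=3.7,interpolation=cv2.INTER_CUBIC))
# row fit: grey felt ellipses & local wood mask
for n in ['scene','side']:
    im=cv2.imread(f'pics/{n}0.png'); h=cv2.cvtColor(im,cv2.COLOR_BGR2HSV)
    w=cv2.inRange(h,(5,90,90),(25,255,255)); k,l,s,c=cv2.connectedComponentsWithStats(w)
    print(n,[(s[i].tolist(),c[i].round(1).tolist()) for i in range(1,k) if s[i,4]>60])
E
```

```text
scene [([231, 181, 11, 22, 128], [236.7, 193.4]), ([243, 183, 11, 29, 154], [248.9, 199.1]), ([282, 183, 64, 51, 1186], [313.5, 207.5]), ([257, 192, 9, 15, 104], [261.3, 199.3]), ([258, 274, 12, 12, 102], [263.3, 280.4])]
side [([347, 123, 10, 18, 92], [351.4, 132.8]), ([264, 173, 80, 63, 1941], [302.4, 203.5]), ([206, 178, 13, 28, 173], [212.0, 195.3]), ([221, 179, 15, 37, 214], [228.1, 201.6]), ([238, 187, 13, 21, 158], [243.3, 198.7]), ([252, 213, 12, 24, 221], [257.4, 225.6]), ([262, 279, 14, 24, 265], [268.1, 290.7])]
```

View pics/zs.png

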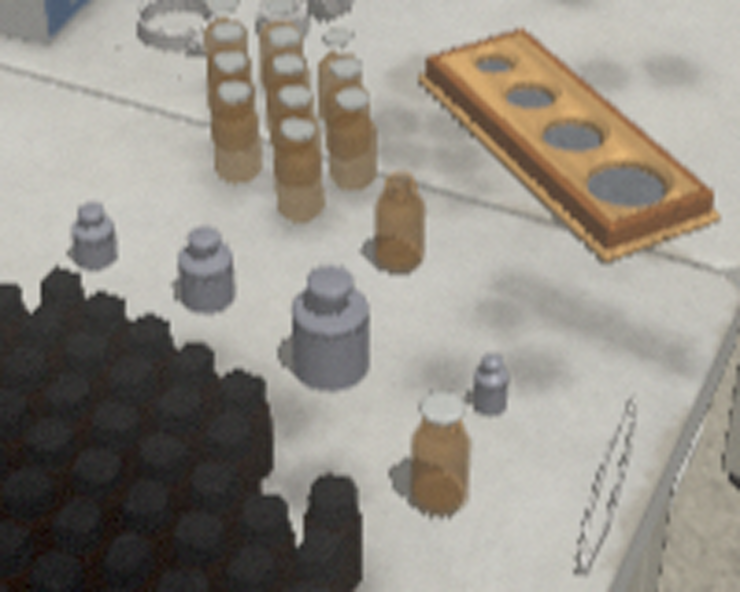

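```bash
cat >> h.py <<'E'
Z=lambda u,v:(150+u/3.7,165+v/3.7)
E
python3 - <<'E'
from h import *
d=grab('side')
P={'500top':(330,277,62),'500bot':(331,379,0),'200top':(206,235,46),'200bot':(207,304,0),'100top':(91,211,37),'100bot':(96,262,0),'50top':(491,361,34),'50bot':(490,409,0),
'open':(400,180,59),'openbot':(400,262,0),'stop':(443,402,63),'stopbot':(440,505,0),'r50':(495,64,12),'r100':(530,96,12),'r200':(574,135,12),'r500':(627,186,12),
'c1':(425,65,22),'c2':(523,33,22),'c3':(715,195,22),'c4':(607,237,22),'blackcyl':(334,480,90),'blk2':(242,376,90), 'grp':(298,130,60),'grp2':(352,98,60)}
for k,(u,v,z) in P.items(): print(k,onz(d,*Z(u,v),z).round(0))
E
```

```text
500top [521.  55.  62.]
500bot [517.  63.   0.]
200top [606.  35.  46.]
200bot [606.  39.   0.]
100top [681.  35.  37.]
100bot [682.  35.   0.]
50top [433.  49.  34.]
50bot [433.  48.   0.]
open [525. -39.  59.]
openbot [525. -40.   0.]
stop [432. 114.  63.]
stopbot [430. 120.   0.]
r50 [ 547. -240.   12.]
r100 [ 513. -215.   12.]
r200 [ 473. -186.   12.]
r500 [ 426. -150.   12.]
c1 [ 582. -204.   22.]
c2 [ 540. -269.   22.]
c3 [ 373. -151.   22.]
c4 [417. -86.  22.]
blackcyl [445. 204.  90.]
blk2 [511. 164.  90.]
grp [597. -56.  60.]
grp2 [584. -99.  60.]
```

```bash
cat >> h.py <<'E'
def go(x,y,z,yawdeg):
    s=st(); p=np.array(s['eef_pos']); M=R.from_euler('xyz',s['tool_rot'])
    T=R.from_euler('xyz',[-np.pi/2,0,np.radians(yawdeg)])
    d=M.inv().apply(np.array([x,y,z])-p)/40; r=np.degrees((M.inv()*T).as_rotvec())/5
    print('t',round(s['clock'],2),'pos',p.round(1),'rpy',np.degrees(s['tool_rot']).round(1),'w',round(s['width'],1),'F',np.round(s['force'],1))
    print('shift',d.round(2),'turn',r.round(2))
E
python3 - <<'E'
from h import *
d=grab('side')
for z in (60,90): print(onz(d,*Z(62,270),z),onz(d,*Z(334,480),z))
print('machine foot',onz(d,294,148,0), onz(d,340,100,0))
go(480,-40,230,-75.7)
E
```

```text
[649.34437895 107.58928141  60.        ] [457.62121269 178.11082338  60.        ]
[626.49281809 136.66313041  90.        ] [444.66047832 203.54652917  90.        ]
machine foot [ 594.47225566 -432.49840775    0.        ] [ 575.02772793 -812.66938665    0.        ]
t 0.25 pos [ 160.  -629.7  230.9] rpy [-90.    0.1 -75.7] w 85.5 F [ 0.7  0.4 -0.5]
shift [-12.32   0.03  11.38] turn [-0.   -0.01 -0.01]
```

Call:
{"name": "apply_moves", "arguments": {
  "commands": [
    [[-0.7,0,0.65,0,0,0],[-0.7,0,0.65,0,0,0],[-0.7,0,0.65,0,0,0],[-0.7,0,0.65,0,0,0],[-0.7,0,0.65,0,0,0],[-0.7,0,0.65,0,0,0]]
  ]
}}

```text
clock: 0.75
eef_pos: [266.0, -430.3, 227.8]
tool_rot: [-1.577, -0.005, -1.339]
force: [1.6, 0.3, 1.1]
width: 85.4
```

Call:
{"name": "apply_moves", "arguments": {
  "commands": [
    [[-0.7,0,0.65,0,0,0],[-0.7,0,0.65,0,0,0],[-0.7,0,0.65,0,0,0],[-0.7,0,0.65,0,0,0],[-0.7,0,0.65,0,0,0],[-0.7,0,0.65,0,0,0],[-0.7,0,0.65,0,0,0],[-0.7,0,0.65,0,0,0]]
  ]
}}

```text
clock: 1.42
eef_pos: [422.2, -151.0, 226.9]
tool_rot: [-1.574, -0.008, -1.342]
force: [0.4, -1.0, 0.1]
width: 85.6
```

Call:
{"name": "apply_moves", "arguments": {
  "commands": [
    [[-0.5,0,0.5,0,-1,0],[0,0,0,0,-1,0],[0,0,0,0,-1,0],[0,0,0,0,-1,0],[0,0,0,0,-1,0],[0,0,0,0,-1,0],[0,0,0,0,-1,0],[0,0,0,0,-1,0]]
  ]
}}

```text
clock: 2.08
eef_pos: [444.2, -112.2, 227.6]
tool_rot: [-1.572, -0.006, -0.589]
force: [0.1, 0.2, -0.1]
width: 85.4
```

Call:
{"name": "apply_moves", "arguments": {
  "commands": [
    [[0,0,0,0,-1,0],[0,0,0,0,-1,0],[0,0,0,0,-1,0],[0,0,0,0,-1,0],[0,0,0,0,-1,0],[0,0,0,0,-1,0],[0,0,0,0,-1,0],[0,0,0,0,-1,0]]
  ]
}}

```text
clock: 2.75
eef_pos: [444.2, -112.7, 228.1]
tool_rot: [-1.577, -0.005, 0.145]
force: [0.0, 0.2, 0.6]
width: 85.2
```

Call:
{"name": "apply_moves", "arguments": {
  "commands": [
    [[0,0,0,0,-1,0],[0,0,0,0,-1,0],[0,0,0,0,-1,0],[0,0,0,0,-1,0],[0,0,0,0,-1,0],[0,0,0,0,-1,0],[0,0,0,0,-1,0],[0,0,0,0,-1,0]]
  ]
}}

```text
clock: 3.42
eef_pos: [444.0, -113.6, 228.6]
tool_rot: [-1.58, 0.001, 0.877]
force: [0.3, 0.5, -0.3]
width: 85.3
```

```bash
python3 -c "
from h import *
go(521,55,200,53.3); print(st()['qpos'].round(2))
d=grab('wrist','w1.png'); print(proj(d,[[521,55,62],[606,36,46],[433,48,34]]))"
```

```text
t 3.42 pos [ 444.  -113.6  228.6] rpy [-90.5   0.1  50.3] w 85.3 F [ 0.3  0.5 -0.3]
shift [4.47 0.7  1.22] turn [ 0.11 -0.61 -0.01]
[ 0.63  0.41 -0.61  2.03  0.34  0.79  0.7 ]
[[415.40439656 131.49173475]
 [428.28212603 193.80469433]
 [356.91299384  71.26478783]]
```

View pics/w1.png

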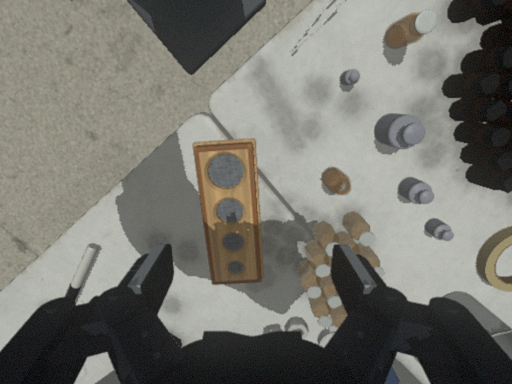

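Call:
{"name": "apply_moves", "arguments": {
  "commands": [
    [[0.9,0.1,0.25,0,-0.6,0],[0.9,0.1,0.2,0,0,0],[0.9,0.1,0.2,0,0,0],[0.9,0.1,0.2,0,0,0],[0.9,0.1,0.2,0,0,0],[0,0,0,0,0,0]]
  ],
  "claw": 70
}}

```text
clock: 3.97
eef_pos: [523.7, 56.1, 206.1]
tool_rot: [-1.581, 0.002, 0.91]
force: [0.7, 0.8, 0.3]
width: 70.0
```

```bash
python3 -c "
from h import *
go(521,55,200,53.3); 
d=grab('wrist','w2.png'); print(proj(d,[[521,55,62],[606,36,46],[681,34,37],[433,48,34]]))"
```

```text
t 3.97 pos [523.7  56.1 206.1] rpy [-90.6   0.1  52.1] w 70.0 F [0.7 0.8 0.3]
shift [-0.06  0.15  0.04] turn [ 0.12 -0.24 -0.02]
[[249.81784679 178.32226934]
 [280.5587724  237.12476115]
 [312.03163649 274.95224298]
 [195.44012755 113.92485979]]
```

View pics/w2.png

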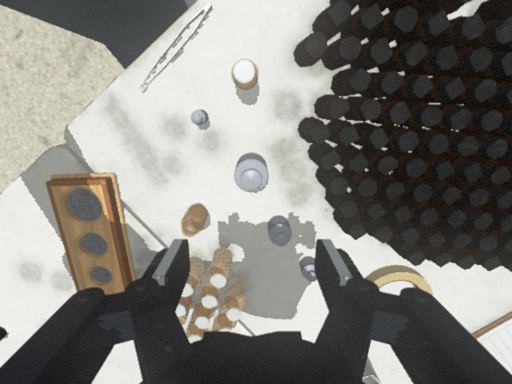

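Predicted and seen positions agree for the 500 g knob at (251,178). The others are seen at 200 g (279,228), 100 g (307,264) and 50 g (199,116). I'll re-measure those and the recesses by rays.

```bash
python3 -c "
from h import *
d=grab('wrist')
im=cv2.imread('pics/w2.png')
for n,u,v,z in [('500',251,178,62),('200',279,226,46),('100',307,263,37),('50',199,116,34),('r500',86,206,12),('r200',94,244,12),('r100',101,274.5,12)]: print(n,onz(d,u,v,z).round(0))
cv2.imwrite('pics/w2z.png',cv2.resize(im[90:310,40:340],None,fx=2.6,fy=2.6,interpolation=cv2.INTER_CUBIC))
go(521,55,16,53.3)"
```

```text
500 [520.  52.  62.]
200 [591.  39.  46.]
100 [660.  35.  37.]
50 [435.  45.  34.]
r500 [ 428. -151.   12.]
r200 [ 472. -185.   12.]
r100 [ 511. -214.   12.]
t 4.07 pos [521.2  49.2 205.7] rpy [-90.6   0.5  51.8] w 69.7 F [ 0.2 -0.8  0.5]
shift [0.15 4.74 0.15] turn [ 0.13 -0.29 -0.11]
```

View pics/w2z.png

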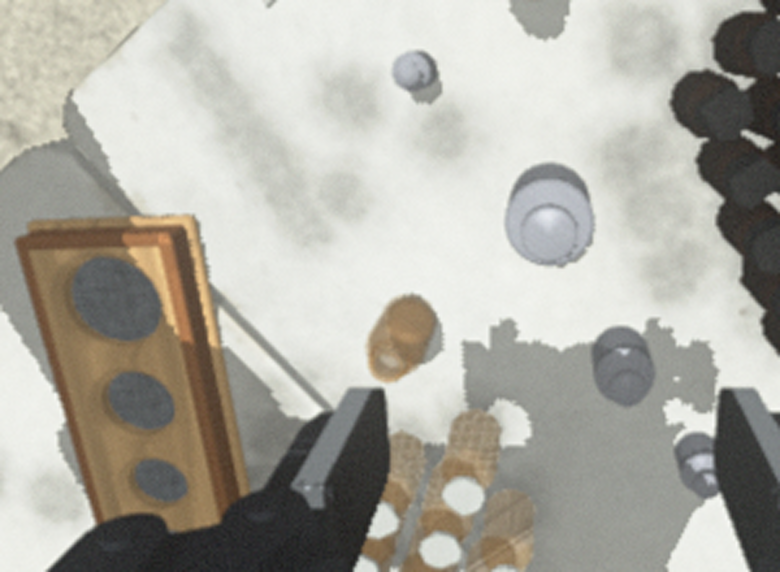

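The zoom puts the 200 g knob at about (281,236), as predicted, so my first reading was of the body. I'll go down on the 500.

Call:
{"name": "apply_moves", "arguments": {
  "commands": [
    [[0.05,0.8,0.05,0.1,-0.3,-0.1],[0.05,0.8,0.05,0,0,0],[0.05,0.8,0.05,0,0,0],[0,0.7,0,0,0,0],[0,0.5,0,0,0,0],[0,0,0,0,0,0]]
  ]
}}

```text
clock: 4.57
eef_pos: [521.9, 46.7, 59.2]
tool_rot: [-1.581, 0.002, 0.914]
force: [-0.8, 0.5, 0.1]
width: 69.7
```

```bash
python3 -c "
from h import *
go(521,54,14,53.3)
d=grab('wrist','w3.png'); print(proj(d,[[521,54,62]]))
go(521,54,14,53.3)
a=d['image'][:,:,::-1]; b=grab('side')['image'][165:325,150:350,::-1]
cv2.imwrite('pics/m3.png',np.hstack([cv2.resize(a,(420,315)),cv2.resize(b,(380,315))]))"
```

```text
t 4.57 pos [521.9  46.7  59.2] rpy [-90.6   0.1  52.4] w 69.7 F [-0.8  0.5  0.1]
shift [0.13 1.13 0.14] turn [ 0.12 -0.19 -0.03]
[[261.64474996 242.40875553]]
t 4.62 pos [522.6  46.5  60.6] rpy [-90.7   0.1  52.3] w 70.2 F [-0.3 -0.6  0.4]
shift [0.13 1.16 0.16] turn [ 0.14 -0.19 -0.02]
```

View pics/m3.png

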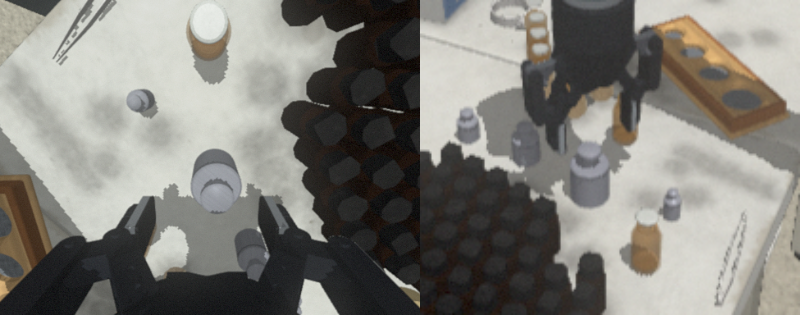

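The 500 knob shows at (262,235) against a predicted (262,242), so the weight is about 3 mm farther toward the camera side. I'll correct for that and go down.

Call:
{"name": "apply_moves", "arguments": {
  "commands": [
    [[0.12,0,0.25,0.1,-0.2,0],[0,0.5,0,0,0,0],[0,0.5,0,0,0,0],[0,0.2,0,0,0,0]]
  ]
}}

```text
clock: 5.0
eef_pos: [525.1, 58.7, 21.3]
tool_rot: [-1.585, -0.013, 0.929]
force: [0.2, -0.8, -0.2]
width: 69.9
```

```bash
python3 -c "
from h import *
go(518,56,14,53.3)"
```

```text
t 5.0 pos [525.1  58.7  21.3] rpy [-90.8  -0.8  53.3] w 69.9 F [ 0.2 -0.8 -0.2]
shift [-0.16  0.18  0.1 ] turn [ 0.16 -0.01  0.15]
```

Call:
{"name": "apply_moves", "arguments": {
  "commands": [
    [[-0.16,0.15,0.12,0.15,0,0.15],[0,0,0,0,0,0]]
  ]
}}

```text
clock: 5.17
eef_pos: [517.4, 57.0, 16.1]
tool_rot: [-1.572, -0.0, 0.93]
force: [0.8, -0.3, 0.2]
width: 70.1
```

```bash
python3 -c "
from h import *
go(518,56,14,53.3)"
```

```text
t 5.17 pos [517.4  57.   16.1] rpy [-90.1  -0.   53.3] w 70.1 F [ 0.8 -0.3  0.2]
shift [-0.01  0.05 -0.03] turn [ 0.01 -0.    0.  ]
```

Call:
{"name": "apply_moves", "arguments": {
  "commands": [
    [[0,0,0,0,0,0],[0,0,0,0,0,0],[0,0,0,0,0,0],[0,0,0,0,0,0],[0,0,0,0,0,0],[0,0,0,0,0,0]]
  ],
  "claw": 30
}}

```text
clock: 5.67
eef_pos: [518.4, 57.4, 19.3]
tool_rot: [-1.573, -0.003, 0.93]
force: [-0.4, -0.3, -4.2]
width: 38.2
```

Call:
{"name": "apply_moves", "arguments": {
  "commands": [
    [[0,-0.3,0,0,0,0],[0,-0.6,0,0,0,0],[0,-0.6,0,0,0,0],[0,-0.6,0,0,0,0],[0,0,0,0,0,0],[0,0,0,0,0,0]]
  ]
}}

```text
clock: 6.17
eef_pos: [514.3, 55.9, 103.1]
tool_rot: [-1.567, 0.005, 0.929]
force: [-0.4, 0.8, -5.0]
width: 38.0
```

```bash
python3 -c "
from h import *
go(427,-150,80,53.3)
d=grab('wrist','w4.png'); np.savez('w4.npz',r=d['rvec'],t=d['tvec'],m=d['mtx'])
M=R.from_euler('xyz',st()['tool_rot']);print('cam in tool',M.inv().apply(ray(d,0,0)[0]-st()['eef_pos']))"
```

```text
t 6.17 pos [514.3  55.9 103.1] rpy [-89.8   0.3  53.2] w 38.0 F [-0.4  0.8 -5. ]
shift [-5.43  0.6  -1.33] turn [-0.04 -0.01 -0.05]
cam in tool [  -0.54905613 -140.73674951   79.21123976]
```

View pics/w4.png

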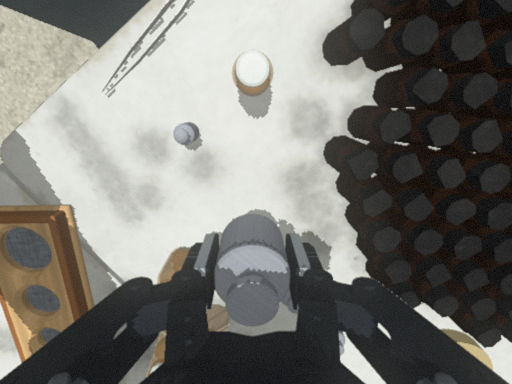

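The grip holds: 38 mm width, and about 5 N for the 500 g. I'll carry it toward the block and look again just short of it.

Call:
{"name": "apply_moves", "arguments": {
  "commands": [
    [[-0.8,0,-0.2,0,0,0],[-0.8,0,-0.2,0,0,0],[-0.8,0,-0.2,0,0,0],[-0.8,0,-0.2,0,0,0],[-0.7,0,-0.2,0,0,0],[0,0,0,0,0,0],[0,0,0,0,0,0]]
  ]
}}

```text
clock: 6.8
eef_pos: [446.5, -95.8, 93.8]
tool_rot: [-1.554, 0.007, 0.934]
force: [1.3, 1.0, -4.5]
width: 38.3
```

```bash
cat >> h.py <<'E'
def felts(d):
    "grey felt discs enclosed by wood in a wrist view"
    im=d['image'][:,:,::-1]; h=cv2.cvtColor(np.ascontiguousarray(im),cv2.COLOR_BGR2HSV)
    w=cv2.inRange(h,(5,70,50),(25,255,255)); w=cv2.morphologyEx(w,cv2.MORPH_CLOSE,np.ones((3,3)))
    cs,hi=cv2.findContours(w,cv2.RETR_CCOMP,cv2.CHAIN_APPROX_NONE)
    for c,q in zip(cs,hi[0]):
        if q[3]>=0 and cv2.contourArea(c)>80:
            e=cv2.fitEllipse(c); print('hole',np.round(e[0],1),np.round(e[1],1),'->',onz(d,*e[0],12).round(1))
E
python3 -c "
from h import *
go(427,-150,70,53.3)
d=grab('wrist','w5.png'); felts(d); s=st(); go(427,-150,70,53.3)
a=np.load('w4.npz'); e=dict(rvec=a['r'],tvec=a['t'],mtx=a['m']); print('knob',onz(e,251,300,103.1+44.5),onz(e,251,300,103.1+41))"
```

```text
t 6.8 pos [446.5 -95.8  93.8] rpy [-89.    0.4  53.5] w 38.3 F [ 1.3  1.  -4.5]
shift [-1.38  0.6  -0.42] turn [-0.2   0.05 -0.08]
t 6.85 pos [445.6 -96.5  93.6] rpy [-89.    0.5  53.5] w 38.1 F [-0.4 -1.5 -4.3]
shift [-1.35  0.59 -0.43] turn [-0.21  0.04 -0.11]
knob [513.87889494  55.65267102 147.6       ] [516.14357275  53.92934632 144.1       ]
```

View pics/w5.png

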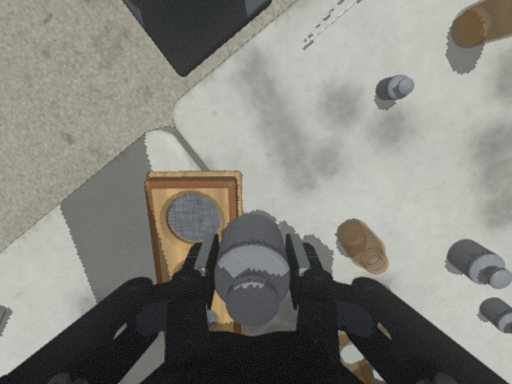

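The 500 hangs upright between the pads. The recess_500 felt is at (194,218).

```bash
python3 -c "
from h import *
d=grab('wrist'); print(onz(d,194,218,12), onz(d,194,218,22)); go(427,-150,60,53.3)"
```

```text
[ 426.91338976 -146.99003142   12.        ] [ 425.02348265 -142.66143279   22.        ]
t 6.9 pos [446.5 -95.2  93.9] rpy [-89.    0.5  53.6] w 38.1 F [ 0.1  0.3 -5. ]
shift [-1.39  0.85 -0.43] turn [-0.2   0.07 -0.09]
```

Call:
{"name": "apply_moves", "arguments": {
  "commands": [
    [[-0.7,0,-0.2,-0.2,0.1,-0.1],[-0.65,0.3,-0.2,0,0,0],[0,0.4,0,0,0,0],[0,0,0,0,0,0],[0,0,0,0,0,0]]
  ]
}}

```text
clock: 7.32
eef_pos: [432.0, -142.7, 64.2]
tool_rot: [-1.573, -0.008, 0.939]
force: [0.3, -0.3, -4.0]
width: 38.1
```

```bash
python3 -c "
from h import *
go(427,-149,50,53.3)"
```

```text
t 7.32 pos [ 432.  -142.7   64.2] rpy [-90.1  -0.5  53.8] w 38.1 F [ 0.3 -0.3 -4. ]
shift [-0.2   0.35  0.01] turn [0.02 0.1  0.09]
```

Call:
{"name": "apply_moves", "arguments": {
  "commands": [
    [[-0.2,0.2,0,0,0.1,0.1],[0,0,0,0,0,0],[0,0,0,0,0,0]]
  ]
}}

```text
clock: 7.57
eef_pos: [430.8, -144.6, 57.0]
tool_rot: [-1.574, -0.004, 0.938]
force: [-0.3, 0.1, -4.9]
width: 38.4
```

```bash
python3 -c "
from h import *
go(427,-149,40,53.3)
a=grab('wrist')['image'][150:384,100:400,::-1]; b=grab('side')['image'][150:270,230:380,::-1]
cv2.imwrite('pics/m6.png',np.hstack([cv2.resize(a,(400,312)),cv2.resize(b,(390,312),interpolation=2)]))"
```

```text
t 7.57 pos [ 430.8 -144.6   57. ] rpy [-90.2  -0.2  53.7] w 38.4 F [-0.3  0.1 -4.9]
shift [-0.15  0.43  0.01] turn [0.04 0.08 0.04]
```

View pics/m6.png

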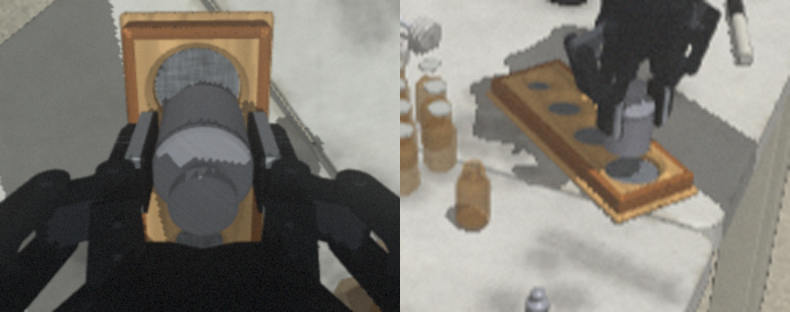

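The weight is just above the 500 recess, and about 6 mm off along the jaws. I'll correct it in small steps.

Call:
{"name": "apply_moves", "arguments": {
  "commands": [
    [[-0.15,0.1,0,0,0.1,0],[-0.1,0.1,0,0,0,0],[0,0,0,0,0,0]]
  ]
}}

```text
clock: 7.92
eef_pos: [425.8, -152.5, 49.8]
tool_rot: [-1.577, -0.005, 0.93]
force: [0.5, -0.9, -5.8]
width: 38.3
```

```bash
python3 -c "
from h import *
go(427,-149,40,53.3)"
```

```text
t 7.92 pos [ 425.8 -152.5   49.8] rpy [-90.3  -0.3  53.3] w 38.3 F [ 0.5 -0.9 -5.8]
shift [0.09 0.24 0.03] turn [ 0.07 -0.    0.06]
```

Call:
{"name": "apply_moves", "arguments": {
  "commands": [
    [[0.07,0.08,0.02,0.05,0,0.05],[0,0.1,0,0,0,0],[0,0.05,0,0,0,0]]
  ]
}}

```text
clock: 8.17
eef_pos: [426.8, -150.2, 40.2]
tool_rot: [-1.573, -0.0, 0.928]
force: [-5.5, 2.6, 14.6]
width: 38.5
```

```bash
python3 -c "
from h import *
go(427,-149,30,53.3)"
```

```text
t 8.17 pos [ 426.8 -150.2   40.2] rpy [-90.1  -0.   53.2] w 38.5 F [-5.5  2.6 14.6]
shift [0.03 0.26 0.02] turn [ 0.02 -0.02  0.  ]
```

Contact came early, with 20 N and a push along +tool z. The weight is riding the rim on the small-recess side, so I'll lift a little and look.

Call:
{"name": "apply_moves", "arguments": {
  "commands": [
    [[0,-0.2,0,0,0,0],[0,-0.1,0,0,0,0],[0,0,0,0,0,0]]
  ]
}}

```text
clock: 8.42
eef_pos: [426.6, -149.4, 52.4]
tool_rot: [-1.571, 0.0, 0.93]
force: [0.8, 0.1, -4.4]
width: 38.5
```

```bash
python3 -c "
from h import *
go(427,-149,30,53.3)
d=grab('wrist'); np.savez('w7.npz',r=d['rvec'],t=d['tvec'],m=d['mtx'])
a=d['image'][130:330,160:360,::-1]; e=grab('side')
b=e['image'][150:250,270:370,::-1]
cv2.imwrite('pics/m7.png',np.hstack([cv2.resize(a,(400,400),interpolation=2),cv2.resize(b,(400,400),interpolation=2)]))"
```

```text
t 8.42 pos [ 426.6 -149.4   52.4] rpy [-90.    0.   53.3] w 38.5 F [ 0.8  0.1 -4.4]
shift [ 0.02  0.56 -0.  ] turn [ 0.   -0.01 -0.  ]
```

View pics/m7.png

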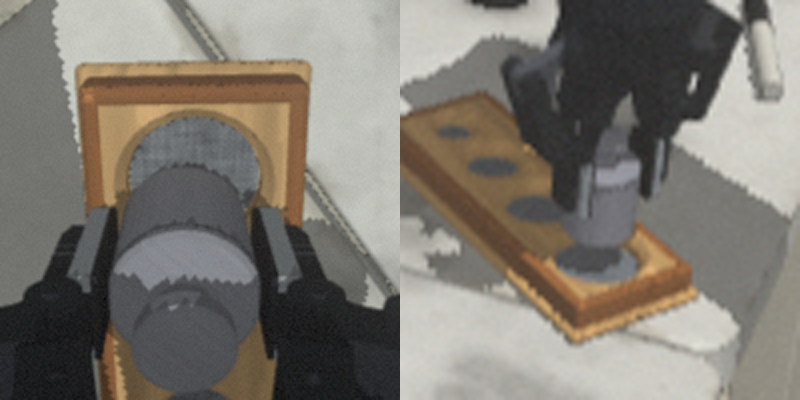

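```bash
python3 -c "
from h import *
a=np.load('w7.npz'); d=dict(rvec=a['r'],tvec=a['t'],mtx=a['m']); s=st()
M=R.from_euler('xyz',s['tool_rot'])
T=lambda u,v,z:M.inv().apply(onz(d,160+u/2,130+v/2,z)-s['eef_pos']).round(1)
print('felt L/R/top',T(130,165,12),T(261,165,12),T(193,112,12))
print('mouth L/R/top',T(117,165,22),T(270,165,22),T(193,93,22))
print('blockTop L,R,edge',T(95,110,22),T(293,110,22),T(190,100,22))
print('weight far bottom',T(180,164,34.5), 'knob top c',T(187,340,52.4+44))
"
```

```text
felt L/R/top [-19.2  40.1   5.6] [27.4 40.1  5.6] [ 3.1 40.1 25.2]
mouth L/R/top [-22.5  30.1   9.7] [28.9 30.1  9.7] [ 2.9 30.1 34.6]
blockTop L,R,edge [-28.9  30.1  28.9] [35.4 30.1 28.9] [ 1.9 30.1 32.3]
weight far bottom [-1.3 17.6 15.1] knob top c [  0.6 -44.3  -0.1]
```

The recess centre lies about +4 mm in tool x, and the weight's foot needs about +6 mm in tool z. I'll shift by that and lower.

Call:
{"name": "apply_moves", "arguments": {
  "commands": [
    [[0.1,0,0.15,0,0,0],[0.03,0.05,0.03,0,0,0],[0,0,0,0,0,0]]
  ]
}}

```text
clock: 8.77
eef_pos: [423.7, -140.6, 50.2]
tool_rot: [-1.572, -0.001, 0.928]
force: [0.1, -0.3, -5.1]
width: 38.2
```

```bash
python3 -c "
from h import *
go(424.5,-142.5,40,53.3)"
```

```text
t 8.77 pos [ 423.7 -140.6   50.2] rpy [-90.1  -0.   53.2] w 38.2 F [ 0.1 -0.3 -5.1]
shift [-0.03  0.26 -0.04] turn [ 0.01 -0.02  0.01]
```

Call:
{"name": "apply_moves", "arguments": {
  "commands": [
    [[-0.03,0.12,-0.03,0,0,0],[0,0.1,0,0,0,0],[0,0.03,0,0,0,0]]
  ]
}}

```text
clock: 9.02
eef_pos: [424.1, -141.9, 39.4]
tool_rot: [-1.572, -0.001, 0.93]
force: [-0.0, -0.5, -4.7]
width: 38.1
```

```bash
python3 -c "
from h import *
go(424.5,-142.5,30,53.3)"
```

```text
t 9.02 pos [ 424.1 -141.9   39.4] rpy [-90.1  -0.   53.3] w 38.1 F [-0.  -0.5 -4.7]
shift [-0.01  0.23 -0.02] turn [ 0.01 -0.01  0.01]
```

No contact now. I'll keep lowering in small steps.

Call:
{"name": "apply_moves", "arguments": {
  "commands": [
    [[0,0.08,0,0,0,0],[0,0.05,0,0,0,0]]
  ]
}}

```text
clock: 9.18
eef_pos: [424.0, -142.0, 33.3]
tool_rot: [-1.571, -0.0, 0.93]
force: [0.3, 0.5, -5.1]
width: 38.0
```

Call:
{"name": "apply_moves", "arguments": {
  "commands": [
    [[0,0.05,0,0,0,0],[0,0.05,0,0,0,0]]
  ]
}}

```text
clock: 9.35
eef_pos: [424.0, -142.1, 30.4]
tool_rot: [-1.573, 0.001, 0.93]
force: [-10.1, 2.9, 63.9]
width: 38.1
```

Call:
{"name": "apply_moves", "arguments": {
  "commands": [
    [[0,-0.02,0,0,0,0]]
  ]
}}

```text
clock: 9.43
eef_pos: [424.1, -142.0, 32.0]
tool_rot: [-1.574, 0.001, 0.93]
force: [-0.4, 0.3, -5.4]
width: 38.3
```

Call:
{"name": "apply_moves", "arguments": {
  "commands": [
    [[0,0.02,0,0,0,0]]
  ]
}}

```text
clock: 9.52
eef_pos: [424.5, -142.1, 31.7]
tool_rot: [-1.575, 0.001, 0.93]
force: [0.3, -0.3, -5.4]
width: 38.2
```

Call:
{"name": "apply_moves", "arguments": {
  "commands": [
    [[0,0,0,0,0,0],[0,0,0,0,0,0],[0,0,0,0,0,0]]
  ],
  "claw": 58
}}

```text
clock: 9.77
eef_pos: [425.6, -142.3, 31.8]
tool_rot: [-1.577, -0.0, 0.93]
force: [-0.0, -0.4, -0.2]
width: 58.1
```

Call:
{"name": "apply_moves", "arguments": {
  "commands": [
    [[0,-0.3,0,0,0,0],[0,-0.7,0,0,0,0],[0,-0.9,0,0,0,0],[0,-0.9,0,0,0,0],[0,-0.9,0,0,0,0],[0,0,0,0,0,0],[0,0,0,0,0,0]]
  ]
}}

```text
clock: 10.35
eef_pos: [425.2, -140.9, 184.9]
tool_rot: [-1.573, 0.0, 0.932]
force: [-0.6, -0.3, -0.1]
width: 58.0
```

```bash
python3 -c "
from h import *
go(606,36,150,53.3)
d=grab('wrist','w8.png'); s=grab('side','s8.png'); np.savez('w8.npz',r=d['rvec'],t=d['tvec'],m=d['mtx'])
a=d['image'][100:384,60:460,::-1]; b=s['image'][150:340,140:360,::-1]
cv2.imwrite('pics/m8.png',np.hstack([cv2.resize(a,(400,284)),cv2.resize(b,(400,284),interpolation=2)]))"
```

```text
t 10.35 pos [ 425.2 -140.9  184.9] rpy [-90.1   0.   53.4] w 58.0 F [-0.6 -0.3 -0.1]
shift [ 6.24  0.87 -0.99] turn [ 0.03  0.02 -0.  ]
```

View pics/m8.png

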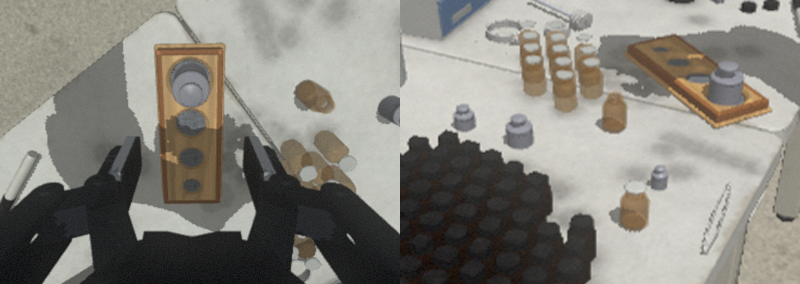

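The 500 stands upright in its recess. I'll measure the remaining felts, at about (250,221), (250,257) and (251,285) in the wrist view, by mask.

```bash
cat >> h.py <<'E'
def blob(im,u,v,r,smax=75):
    "centroid of low-saturation blob about (u,v)"
    h=cv2.cvtColor(im,cv2.COLOR_BGR2HSV); m=cv2.inRange(h,(0,0,0),(179,smax,255))
    k=np.zeros_like(m); cv2.circle(k,(int(u),int(v)),r,255,-1); n,l,s,c=cv2.connectedComponentsWithStats(m&k)
    i=1+np.argmax(s[1:,4]); return c[i].round(1),s[i].tolist()
def load(f):
    a=np.load(f); return dict(rvec=a['r'],tvec=a['t'],mtx=a['m'])
E
python3 -c "
from h import *
d=load('w8.npz'); im=cv2.imread('pics/w8.png')
for n,u,v,r in [('r200',250,221,17),('r100',250,257,14),('r50',251,285,11)]:
    c,s=blob(im,u,v,r); print(n,c,s,onz(d,*c,12).round(1))
print('500knob',onz(d,60+190,100+88,74).round(1))
e=grab('side'); im=cv2.imread('pics/s8.png')
for n,u,v,r in [('r200',305,201.5,12),('r100',293,191,10),('r50',284,182,8)]:
    c,s=blob(im,u,v,r); print(n,c,s,onz(e,*c,12).round(1))
print('500knob',onz(e,140+726*.55,150+68*.669,74).round(1))
"
```

```text
r200 [250.4 222.5] [236, 210, 30, 26, 615] [ 473.9 -179.4   12. ]
r100 [250.8 257.1] [239, 248, 24, 19, 362] [ 513.6 -208.3   12. ]
r50 [251.4 285. ] [243, 279, 18, 13, 187] [ 548.5 -233.3   12. ]
500knob [ 422.5 -141.3   74. ]
r200 [308.6 202.5] [297, 195, 21, 18, 171] [ 464.1 -185.5   12. ]
r100 [292.5 191.3] [287, 189, 13, 6, 55] [ 514.1 -212.3   12. ]
r50 [282.8 182.7] [279, 181, 9, 4, 28] [ 548.9 -237.    12. ]
500knob [   6.1 -337.4   74. ]
```

Call:
{"name": "apply_moves", "arguments": {
  "commands": [
    [[0.8,0,-0.15,0,0,0],[0.9,0,-0.15,0,0,0],[0.9,0,-0.15,0,0,0],[0.9,0,-0.15,0,0,0],[0.9,0,-0.15,0,0,0],[0.9,0,-0.15,0,0,0],[0.7,0,-0.1,0,0,0],[0,0,0,0,0,0]]
  ]
}}

```text
clock: 11.17
eef_pos: [597.0, 32.4, 164.0]
tool_rot: [-1.548, 0.021, 0.926]
force: [0.3, 0.8, 0.4]
width: 57.8
```

```bash
python3 -c "
from h import *
go(606,36,150,53.3)"
```

```text
t 11.17 pos [597.   32.4 164. ] rpy [-88.7   1.2  53.1] w 57.8 F [0.3 0.8 0.4]
shift [ 0.21  0.34 -0.13] turn [-0.27 -0.05 -0.23]
```

```bash
python3 -c "
from h import *
d=grab('wrist','w9.png'); np.savez('w9.npz',r=d['rvec'],t=d['tvec'],m=d['mtx']); go(606,36,150,53.3)
P=proj(d,[[606,36,46],[681,34,37],[433,48,34]]);print(P)
im=cv2.imread('pics/w9.png'); t=[]
for u,v in P:
    x=int(np.clip(u-50,0,412)); y=int(np.clip(v-50,0,284)); print(x,y); t.append(cv2.resize(im[y:y+100,x:x+100],(260,260),interpolation=2))
top=np.hstack(t); f=cv2.resize(im,(400,300)); f=np.hstack([f,np.zeros((300,380,3),np.uint8)]); cv2.imwrite('pics/m9.png',np.vstack([top,f]))
"
```

```text
t 11.22 pos [594.7  30.1 163.3] rpy [-88.6   1.4  53. ] w 58.1 F [-0.3 -0.4  0. ]
shift [ 0.3   0.32 -0.14] turn [-0.28 -0.06 -0.28]
[[262.79285173 195.5694195 ]
 [302.06254503 247.18732501]
 [158.27819067  34.6158738 ]]
212 145
252 197
108 0
```

View pics/m9.png

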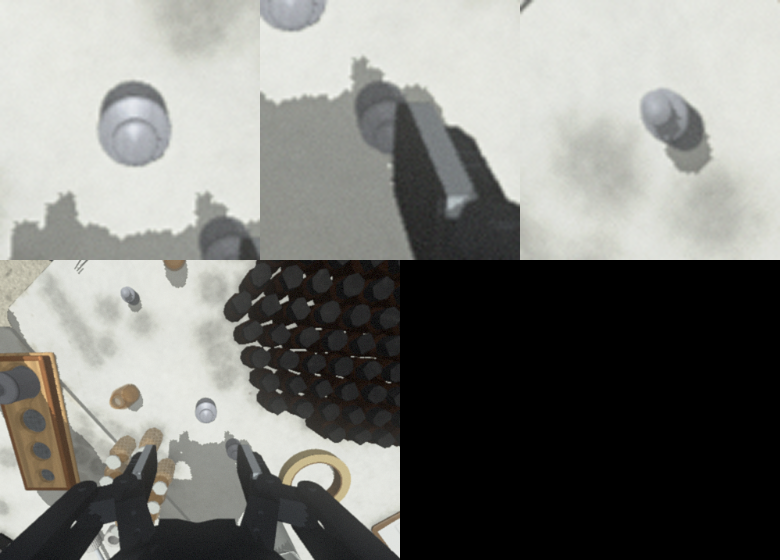

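The 200 knob shows at (264,198) and the 50 knob at (161,40). The 100 is at about (302,245), partly hidden behind a finger.

```bash
python3 -c "
from h import *
d=load('w9.npz')
print(onz(d,263.9,198,46),onz(d,302,245,37),onz(d,161,40,34)); go(604,38,60,53.3)"
```

```text
[608.69835068  35.38647403  46.        ] [678.77833247  35.41285672  37.        ] [437.64826629  47.04167982  34.        ]
t 11.22 pos [594.7  30.1 163.3] rpy [-88.6   1.4  53. ] w 58.1 F [-0.3 -0.4  0. ]
shift [ 0.36  2.57 -0.13] turn [-0.28 -0.06 -0.28]
```

Call:
{"name": "apply_moves", "arguments": {
  "commands": [
    [[0.3,0.6,-0.15,-0.3,0,-0.3],[0.15,0.7,-0.1,0,0,0],[0,0.7,0,0,0,0],[0,0.6,0,0,0,0],[0,0,0,0,0,0],[0,0,0,0,0,0]]
  ]
}}

```text
clock: 11.72
eef_pos: [606.0, 34.0, 47.6]
tool_rot: [-1.566, 0.012, 0.927]
force: [-0.4, 0.2, 0.1]
width: 57.7
```

```bash
python3 -c "
from h import *
go(607,36,12,53.3)"
```

```text
t 11.72 pos [606.   34.   47.6] rpy [-89.7   0.7  53.1] w 57.7 F [-0.4  0.2  0.1]
shift [0.07 0.89 0.01] turn [-0.05 -0.04 -0.14]
```

Call:
{"name": "apply_moves", "arguments": {
  "commands": [
    [[0.07,0.5,0,-0.05,0,-0.1],[0,0.4,0,0,0,0],[0,0.05,0,0,0,0],[0,0,0,0,0,0]]
  ]
}}

```text
clock: 12.05
eef_pos: [607.1, 33.2, 11.6]
tool_rot: [-1.573, 0.005, 0.924]
force: [0.5, -0.2, 0.3]
width: 58.1
```

```bash
python3 -c "
from h import *
go(607.5,36,11,53.3)"
```

```text
t 12.05 pos [607.1  33.2  11.6] rpy [-90.1   0.3  53. ] w 58.1 F [ 0.5 -0.2  0.3]
shift [0.06 0.01 0.03] turn [ 0.02 -0.07 -0.05]
```

Call:
{"name": "apply_moves", "arguments": {
  "commands": [
    [[0.06,0,0.04,0,0,0],[0,0,0,0,0,0]]
  ]
}}

```text
clock: 12.22
eef_pos: [608.2, 35.7, 14.0]
tool_rot: [-1.574, 0.003, 0.923]
force: [-0.8, 1.1, 0.0]
width: 58.2
```

Call:
{"name": "apply_moves", "arguments": {
  "commands": [
    [[0,0,0,0,0,0],[0,0,0,0,0,0],[0,0,0,0,0,0],[0,0,0,0,0,0],[0,0,0,0,0,0],[0,0,0,0,0,0]]
  ],
  "claw": 22
}}

```text
clock: 12.72
eef_pos: [610.0, 35.7, 17.7]
tool_rot: [-1.578, 0.001, 0.923]
force: [0.1, 0.2, -1.4]
width: 27.4
```

Call:
{"name": "apply_moves", "arguments": {
  "commands": [
    [[0,-0.3,0,0,0,0],[0,-0.6,0,0,0,0],[0,-0.7,0,0,0,0],[0,-0.7,0,0,0,0],[0,-0.4,0,0,0,0],[0,0,0,0,0,0]]
  ]
}}

```text
clock: 13.22
eef_pos: [606.9, 36.6, 130.4]
tool_rot: [-1.573, 0.005, 0.925]
force: [0.5, 0.3, -2.1]
width: 27.8
```

```bash
python3 -c "
from h import *
go(474,-179.4,90,53.3)"
```

```text
t 13.22 pos [606.9  36.6 130.4] rpy [-90.1   0.3  53. ] w 27.8 F [ 0.5  0.3 -2.1]
shift [-6.31  1.04 -0.6 ] turn [ 0.02 -0.06 -0.06]
```

Call:
{"name": "apply_moves", "arguments": {
  "commands": [
    [[-0.7,0,-0.08,0,0,0],[-0.85,0,-0.08,0,0,0],[-0.85,0,-0.08,0,0,0],[-0.85,0,-0.08,0,0,0],[-0.85,0,-0.08,0,0,0],[-0.85,0,-0.08,0,0,0],[-0.7,0,-0.05,0,0,0],[0,0,0,0,0,0]]
  ]
}}

```text
clock: 13.88
eef_pos: [481.6, -159.9, 128.2]
tool_rot: [-1.569, 0.001, 0.932]
force: [-0.3, 0.1, -2.3]
width: 27.3
```

```bash
python3 -c "
from h import *
go(474,-179.4,60,53.3)"
```

```text
t 13.88 pos [ 481.6 -159.9  128.2] rpy [-89.9   0.   53.4] w 27.3 F [-0.3  0.1 -2.3]
shift [-0.5   1.7  -0.14] turn [-0.02  0.02 -0.01]
```

Call:
{"name": "apply_moves", "arguments": {
  "commands": [
    [[-0.3,0.4,-0.1,0,0,0],[-0.2,0.5,-0.04,0,0,0],[0,0.5,0,0,0,0],[0,0,0,0,0,0],[0,0,0,0,0,0]]
  ]
}}

```text
clock: 14.3
eef_pos: [470.9, -183.3, 69.4]
tool_rot: [-1.567, 0.002, 0.925]
force: [0.0, 0.6, -1.7]
width: 27.3
```

```bash
python3 -c "
from h import *
go(474,-179.4,45,53.3)"
```

```text
t 14.3 pos [ 470.9 -183.3   69.4] rpy [-89.8   0.1  53. ] w 27.3 F [ 0.   0.6 -1.7]
shift [ 0.13  0.61 -0.  ] turn [-0.04 -0.06 -0.03]
```

Call:
{"name": "apply_moves", "arguments": {
  "commands": [
    [[0.11,0.1,0,0,0,0],[0.02,0.3,0,0,0,0],[0,0,0,0,0,0],[0,0,0,0,0,0]]
  ]
}}

```text
clock: 14.63
eef_pos: [476.6, -176.9, 53.9]
tool_rot: [-1.57, -0.0, 0.928]
force: [0.0, 0.3, -2.3]
width: 27.3
```

```bash
python3 -c "
from h import *
go(474,-179.4,40,53.3)
d=grab('wrist','w10.png'); np.savez('w10.npz',r=d['rvec'],t=d['tvec'],m=d['mtx'])
P=proj(d,[[474,-179.4,12],[474,-179.4,36]]); print(P)
im=cv2.imread('pics/w10.png'); s=grab('side')['image'][:,:,::-1]
cv2.imwrite('pics/m10.png',np.hstack([cv2.resize(im[170:320,180:330],(390,390),interpolation=2),cv2.resize(s[140:240,265:365],(390,390),interpolation=2)]))
"
```

```text
t 14.63 pos [ 476.6 -176.9   53.9] rpy [-89.9  -0.   53.1] w 27.3 F [ 0.   0.3 -2.3]
shift [-0.09  0.35  0.01] turn [-0.01 -0.03  0.  ]
[[247.11873972 218.23543999]
 [246.53834296 233.15227433]]
```

View pics/m10.png

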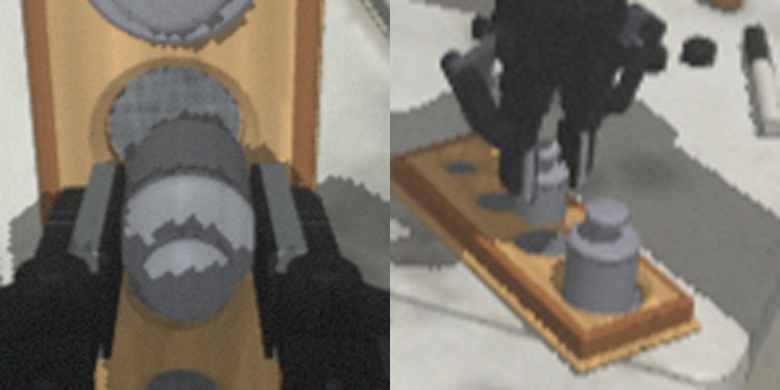

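The 500 is standing fully in its recess, and the felt of recess_200 is centred where predicted, at (247,218). I'll check the offset of the held weight from its far bottom edge, at (252,215).

```bash
python3 -c "
from h import *
d=load('w10.npz'); s=st(); M=R.from_euler('xyz',s['tool_rot'])
T=lambda u,v,z:M.inv().apply(onz(d,180+u/2.6,170+v/2.6,z)-s['eef_pos']).round(1)
print(T(188,118,38),T(188,118,36), 'felt top',T(174.5,67,12),'knob',T(187,257,54-16+46))
go(474,-179.4,40,53.3)"
```

```text
[ 0.5 16.  13.5] [ 0.5 18.  12.7] felt top [-3.1 42.  17.5] knob [  0.2 -30.    5.9]
t 14.73 pos [ 476.3 -177.1   54. ] rpy [-89.9   0.   53.1] w 27.2 F [ 1.  -0.3 -1.9]
shift [-0.08  0.35  0.01] turn [-0.01 -0.04 -0.  ]
```

Call:
{"name": "apply_moves", "arguments": {
  "commands": [
    [[-0.08,0.15,0.01,0,0,0],[0,0.1,0,0,0,0],[0,0,0,0,0,0]]
  ]
}}

```text
clock: 14.98
eef_pos: [474.6, -179.9, 44.1]
tool_rot: [-1.572, -0.0, 0.927]
force: [-0.4, 0.1, -1.1]
width: 27.2
```

```bash
python3 -c "
from h import *
go(474,-179.4,28,53.3)"
```

```text
t 14.98 pos [ 474.6 -179.9   44.1] rpy [-90.1  -0.   53.1] w 27.2 F [-0.4  0.1 -1.1]
shift [0.   0.4  0.02] turn [ 0.01 -0.03  0.  ]
```

Call:
{"name": "apply_moves", "arguments": {
  "commands": [
    [[0,0.12,0.01,0,0,0],[0,0.07,0,0,0,0],[0,0.03,0,0,0,0]]
  ]
}}

```text
clock: 15.23
eef_pos: [474.2, -180.0, 34.6]
tool_rot: [-1.572, -0.0, 0.927]
force: [0.3, -0.1, -1.4]
width: 27.3
```

Call:
{"name": "apply_moves", "arguments": {
  "commands": [
    [[0,0.05,0,0,0,0],[0,0.03,0,0,0,0]]
  ]
}}

```text
clock: 15.4
eef_pos: [474.0, -180.1, 30.8]
tool_rot: [-1.572, -0.0, 0.926]
force: [-1.1, 1.1, -1.7]
width: 27.8
```

Call:
{"name": "apply_moves", "arguments": {
  "commands": [
    [[0,0.04,0,0,0,0]]
  ]
}}

```text
clock: 15.48
eef_pos: [474.1, -180.0, 29.1]
tool_rot: [-1.572, -0.0, 0.927]
force: [-0.2, -0.1, 3.7]
width: 27.4
```

Call:
{"name": "apply_moves", "arguments": {
  "commands": [
    [[0,0.03,0,0,0,0]]
  ]
}}

```text
clock: 15.57
eef_pos: [474.1, -180.0, 28.9]
tool_rot: [-1.572, 0.001, 0.927]
force: [-5.1, 1.0, 28.5]
width: 27.3
```

Call:
{"name": "apply_moves", "arguments": {
  "commands": [
    [[0,0,0,0,0,0],[0,0,0,0,0,0],[0,0,0,0,0,0]]
  ],
  "claw": 46
}}

```text
clock: 15.82
eef_pos: [475.0, -179.9, 29.9]
tool_rot: [-1.575, 0.0, 0.927]
force: [-0.1, 0.5, 0.3]
width: 46.0
```

Call:
{"name": "apply_moves", "arguments": {
  "commands": [
    [[0,-0.3,0,0,0,0],[0,-0.7,0,0,0,0],[0,-0.9,0,0,0,0],[0,-0.6,0,0,0,0],[0,0,0,0,0,0]]
  ]
}}

```text
clock: 16.23
eef_pos: [474.3, -178.6, 131.9]
tool_rot: [-1.57, 0.001, 0.929]
force: [0.0, 0.1, 0.1]
width: 45.7
```

```bash
python3 -c "
from h import *
go(679,35.5,120,53.3)"
```

```text
t 16.23 pos [ 474.3 -178.6  131.9] rpy [-90.    0.   53.2] w 45.7 F [0.  0.1 0.1]
shift [ 7.35  0.29 -0.9 ] turn [-0.01 -0.01 -0.01]
```

Call:
{"name": "apply_moves", "arguments": {
  "commands": [
    [[0.85,0,-0.1,0,0,0],[0.95,0,-0.11,0,0,0],[0.95,0,-0.11,0,0,0],[0.95,0,-0.11,0,0,0],[0.95,0,-0.11,0,0,0],[0.95,0,-0.11,0,0,0],[0.95,0,-0.11,0,0,0],[0.8,0,-0.1,0,0,0]]
  ]
}}

```text
clock: 16.9
eef_pos: [681.2, 29.0, 125.4]
tool_rot: [-1.571, 0.015, 0.908]
force: [0.3, 0.4, 0.9]
width: 45.9
```

Call:
{"name": "apply_moves", "arguments": {
  "commands": [
    [[0,0,0,0,0,0],[0,0,0,0,0,0]]
  ]
}}

```text
clock: 17.07
eef_pos: [684.8, 39.0, 123.3]
tool_rot: [-1.569, 0.008, 0.916]
force: [0.4, -0.0, -0.4]
width: 46.1
```

```bash
python3 -c "
from h import *
go(679,35.5,70,53.3)
d=grab('wrist','w11.png'); np.savez('w11.npz',r=d['rvec'],t=d['tvec'],m=d['mtx']); s=st()
print(proj(d,[[679,35.5,37]]))
im=cv2.imread('pics/w11.png'); g=cv2.cvtColor(im,cv2.COLOR_BGR2GRAY)[150:290:5,190:330:5]; print(g)
h=cv2.cvtColor(im,cv2.COLOR_BGR2HSV)[150:290:5,190:330:5]; print(((h[:,:,0]>100)&(h[:,:,1]>18)).astype(int))
"
```

```text
t 17.07 pos [684.8  39.  123.3] rpy [-89.9   0.4  52.5] w 46.1 F [ 0.4 -0.  -0.4]
shift [-0.15  1.33  0.06] turn [-0.02 -0.16 -0.09]
[[245.54015401 196.02936983]]
[[221 221 222 219 222 223 220 222 222 221 220 212 212 215 218 219 220 220
  215 216 217 222 218 218 211 207 212 212]
 [223 223 222 222 220 224 219 222 223 222 219 218 218 217 217 221 221 219
  218 219 216 220 218 221 215 213 217 218]
 [222 219 221 223 225 223 219 219 221 220 221 220 218 217 220 221 220 221
  219 221 218 219 219 218 218 219 220 219]
 [223 223 223 223 221 222 222 220 223 220 220 218 218 220 220 220 219 222
  220 220 222 222 220 217 217 217 220 218]
 [221 220 224 225 225 225 219 221 222 220 221 218 220 220 221 220 218 217
  220 221 223 221 220 221 217 215 217 218]
 [221 221 223 221 223 221 222 224 219 224 220 219 220 221 221 220 217 221
  220 222 221 221 219 221 218 220 216 220]
 [220 223 221 225 225 222 220 221 224 224 223 209 220 222 218 221 220 219
  223 224 221 221 220 222 219 220 219 218]
 [222 219 222 224 224 222 224 222 224 225 110 115 111 111 223 220 221 223
  221 219 221 220 220 219 219 220 223 222]
 
[... 3292 characters left out ...]
0 0 0 0 0 0 0 0 0 0 0 0 0 0 0 0 0 0 0 0 0 0 0 0 0]
 [0 0 0 0 0 0 0 0 0 0 0 0 0 0 0 0 0 0 0 0 0 0 0 0 0 0 0 0]
 [0 0 0 0 0 0 0 0 0 0 0 0 0 0 0 0 0 0 0 0 0 0 0 0 0 0 0 0]
 [0 0 0 0 0 0 0 0 0 0 0 0 0 0 0 0 0 0 0 0 0 0 0 0 0 0 0 0]
 [0 0 0 0 0 0 0 0 0 0 0 0 0 0 0 0 0 0 0 0 0 0 0 0 0 0 0 0]
 [0 0 0 0 0 0 0 0 0 0 0 0 0 0 0 0 0 0 0 0 0 0 0 0 0 0 0 0]
 [0 0 0 0 0 0 0 0 0 0 0 0 0 0 0 0 0 0 0 0 0 0 0 0 0 0 0 0]
 [0 0 0 0 0 0 0 0 0 0 0 0 0 0 0 0 0 0 0 0 0 0 0 1 0 0 0 0]
 [0 0 0 0 0 0 0 0 0 0 0 0 0 0 0 0 0 0 0 0 0 0 0 0 0 0 0 0]
 [0 0 0 0 0 0 0 0 0 0 0 0 0 0 0 0 0 0 0 0 0 0 0 0 0 0 0 0]
 [0 0 0 0 0 0 0 0 0 0 0 0 0 0 0 0 0 0 0 0 0 0 0 0 0 0 0 0]
 [0 1 0 0 0 0 0 0 0 0 0 0 0 0 0 0 0 0 0 0 0 0 0 0 1 0 0 0]]
```

```bash
cat >> h.py <<'E'
def bbox_fit(d,im,u,v,r,c,rad,hb,rk,h,thr=200):
    "offset of a dark blob's box on white from the box of the expected outline; returns corrected x,y"
    g=cv2.cvtColor(im,cv2.COLOR_BGR2GRAY); m=(cv2.GaussianBlur(g,(3,3),0)<thr).astype(np.uint8)
    k=np.zeros_like(m); cv2.circle(k,(int(u),int(v)),r,1,-1); n,l,s,cc=cv2.connectedComponentsWithStats(m&k)
    i=1+np.argmax(s[1:,4]); x,y,w,hh,_=s[i]
    a=np.linspace(0,2*np.pi,72); C=[[c[0]+q*np.cos(t),c[1]+q*np.sin(t),z] for q,z in((rad,0),(rad,hb),(rk,h)) for t in a]
    P=proj(d,C); lo,hi=P.min(0),P.max(0); print('seen',x,y,x+w-1,y+hh-1,'expected',lo.round(1),hi.round(1))
    du=np.array([x+(w-1)/2,y+(hh-1)/2])-(lo+hi)/2; p0=proj(d,[[c[0],c[1],h/2]])[0]
    print('corrected',onz(d,*(p0+du),h/2).round(1))
E
python3 -c "
from h import *
d=load('w11.npz'); im=cv2.imread('pics/w11.png')
bbox_fit(d,im,249,198,20,(679,35.5),12,25,7.5,37)
go(679,35.5,50,53.3)"
```

```text
seen 234 180 261 211 expected [232.8 172.6] [259.  204.2]
corrected [685.5  32.4  18.5]
t 17.12 pos [684.6  39.8 123.3] rpy [-89.9   0.4  52.5] w 46.1 F [-0.1  1.4 -0.7]
shift [-0.16  1.83  0.04] turn [-0.02 -0.15 -0.07]
```

Call:
{"name": "apply_moves", "arguments": {
  "commands": [
    [[-0.13,0.5,-0.08,0,-0.15,-0.1],[0,0.7,0,0,0,0],[0,0.5,0,0,0,0],[0,0,0,0,0,0],[0,0,0,0,0,0]]
  ]
}}

```text
clock: 17.53
eef_pos: [681.5, 27.7, 52.8]
tool_rot: [-1.571, 0.001, 0.927]
force: [-0.1, 0.4, 1.2]
width: 45.9
```

```bash
python3 -c "
from h import *
d=grab('wrist','w12.png'); go(684,33,10,53.3); im=cv2.imread('pics/w12.png'); u,v=proj(d,[[684,33,15]])[0];print(u,v)
bbox_fit(d,im,u,v,35,(684,33),12,25,7.5,37,180)"
```

```text
t 17.58 pos [681.2  27.1  52.8] rpy [-90.    0.1  53.1] w 45.9 F [-0.5 -0.6 -0.7]
shift [0.16 1.07 0.03] turn [-0.01 -0.04 -0.03]
260.40624615522745 219.69771693355526
seen 233 200 294 254 expected [243.  196.8] [278.7 244.4]
corrected [689.1  31.6  18.5]
```

```bash
python3 -c "
from h import *
im=cv2.imread('pics/w12.png'); g=cv2.cvtColor(im,cv2.COLOR_BGR2GRAY)[185:270:4,225:305:4]
for r in g: print(' '.join('%3d'%x for x in r))"
```

```text
198 205 202 202 201 200 199 197 196 198 201 199 200 199 200 202 199 200 200 202
202 206 206 204 202 203 202 205 201 201 199 204 200 200 199 197 199 199 198 197
201 207 203 202 206 202 202 199 204 206 200 203 204 201 199 197 197 199 198 200
202 204 201 202 205 207 202 203 202 205 204 199 202 200 200 200 201 199 200 202
202 200 198 201 206 204 208 171 116 114 143 203 203 197 201 200 199 200 199 201
205 205 202 203 204 209 106 103 102 103 104  99 205 201 202 201 201 199 205 202
206 206 204 205 206 167  99 101  95  85  91  94  98 205 203 203 204 204 206 203
205 203 200 205 203 103  91 140 176 182 165 127  85 207 202 201 202 201 204 204
204 206 205 206 206  87 148 165 186 188 163 153 134 193 208 202 201 201 203 200
201 203 207 203 203 131 152 154 165 173 154 151 148 135 199 199 203 202 202 200
124 201 203 204 207 142 145 130 131 156 125 111 148 134 200 158 137 134 200 199
125 203 207 205 204 146 141 144 163 188 153 141 133 139 201 200 127 126 177 187
126 193 202 201 201 139 134 150 150 160 147 147 134 188 199 169 122 123 127 124
124 127 204 200 201 203 136 140 147 143 143 135 138 204 201 159 125  76  68 108
124 121 170 154 203 203 198 132 136 134 133 135 204 199 201 124 125  61  54 103
124 124 124 122 129 190 201 138 129 128 126 123 124 153 155 117 121  56  49  96
122 125 124 127 126 123 121 126 126 125 125 124 124 126 125 123 123  51  50  61
120 122 123 127 124 126 123 125 126 126 123 127 124 127 123 123 123  48  48  51
121 125 125 121 122 124 124 123 122 121 124 123 125 123 124 124 126  47  44  46
124 125 125 121 119 122 124 122 123 123 122 126 121 121 123 120 125  42  48  45
122 123 124 126 124 123 119 124 122 125 124 119 123 124 121 123 125  43  40  41
122 122 124 125 121 125 123 125 128 124 124 122 120 120 122 122 121  48  42  44
```

The 100 sits where expected, with its box at x 244–279 and y 200–244. I'll go down on it.

Call:
{"name": "apply_moves", "arguments": {
  "commands": [
    [[0.15,0.5,0.02,0,0,0],[0.05,0.4,0.02,0,0,0],[0,0.15,0,0,0,0],[0,0,0,0,0,0]]
  ]
}}

```text
clock: 17.92
eef_pos: [687.4, 32.2, 14.3]
tool_rot: [-1.576, -0.001, 0.923]
force: [0.9, 0.2, -0.2]
width: 46.3
```

```bash
python3 -c "
from h import *
go(684,33,9,53.3)"
```

```text
t 17.92 pos [687.4  32.2  14.3] rpy [-90.3  -0.1  52.9] w 46.3 F [ 0.9  0.2 -0.2]
shift [-0.04  0.13  0.08] turn [ 0.06 -0.08  0.02]
```

Call:
{"name": "apply_moves", "arguments": {
  "commands": [
    [[-0.04,0.15,0.08,0.05,-0.08,0],[0,0.05,0,0,0,0]]
  ]
}}

```text
clock: 18.08
eef_pos: [684.4, 32.7, 7.4]
tool_rot: [-1.573, -0.002, 0.93]
force: [-0.1, -0.1, -0.9]
width: 45.9
```

Call:
{"name": "apply_moves", "arguments": {
  "commands": [
    [[0,0,0,0,0,0],[0,0,0,0,0,0],[0,0,0,0,0,0],[0,0,0,0,0,0],[0,0,0,0,0,0]]
  ],
  "claw": 16
}}

```text
clock: 18.5
eef_pos: [685.2, 32.5, 9.0]
tool_rot: [-1.575, -0.004, 0.93]
force: [0.2, -0.2, -2.2]
width: 21.3
```

Call:
{"name": "apply_moves", "arguments": {
  "commands": [
    [[0,-0.3,0,0,0,0],[0,-0.6,0,0,0,0],[0,-0.7,0,0,0,0],[0,-0.7,0,0,0,0],[0,-0.4,0,0,0,0],[0,0,0,0,0,0]]
  ]
}}

```text
clock: 19.0
eef_pos: [683.2, 32.7, 123.1]
tool_rot: [-1.572, -0.002, 0.931]
force: [-0.1, 1.0, -0.4]
width: 21.4
```

```bash
python3 -c "
from h import *
go(513.6,-208.3,120,53.3)"
```

```text
t 19.0 pos [683.2  32.7 123.1] rpy [-90.   -0.1  53.4] w 21.4 F [-0.1  1.  -0.4]
shift [-7.36  0.07 -0.19] turn [0.01 0.01 0.02]
```

The grip is low on the 100 (TCP about 9 mm above its foot), so the fingertips would meet the block top. I'll set it back down and regrip about 4 mm higher.

Call:
{"name": "apply_moves", "arguments": {
  "commands": [
    [[0,0.7,0,0,0,0],[0,0.8,0,0,0,0],[0,0.7,0,0,0,0],[0,0.35,0,0,0,0],[0,0.1,0,0,0,0],[0,0,0,0,0,0]]
  ]
}}

```text
clock: 19.5
eef_pos: [686.8, 33.1, 17.7]
tool_rot: [-1.579, -0.007, 0.931]
force: [-0.8, -0.1, -0.4]
width: 21.4
```

Call:
{"name": "apply_moves", "arguments": {
  "commands": [
    [[0,0.1,0,0.1,0,0.08],[0,0.05,0,0,0,0]]
  ]
}}

```text
clock: 19.67
eef_pos: [687.4, 33.4, 12.6]
tool_rot: [-1.57, -0.001, 0.931]
force: [-0.5, -0.3, -1.6]
width: 21.7
```

Call:
{"name": "apply_moves", "arguments": {
  "commands": [
    [[0,0.05,0,0,0,0]]
  ]
}}

```text
clock: 19.75
eef_pos: [688.2, 33.7, 11.5]
tool_rot: [-1.571, -0.002, 0.931]
force: [0.8, -0.2, -1.1]
width: 21.8
```

Call:
{"name": "apply_moves", "arguments": {
  "commands": [
    [[0,0.05,0,0,0,0]]
  ]
}}

```text
clock: 19.83
eef_pos: [689.0, 33.8, 10.2]
tool_rot: [-1.572, -0.003, 0.931]
force: [0.6, 0.4, -1.0]
width: 21.8
```

Call:
{"name": "apply_moves", "arguments": {
  "commands": [
    [[0,0.03,0,0,0,0]]
  ]
}}

```text
clock: 19.92
eef_pos: [689.6, 33.9, 9.6]
tool_rot: [-1.573, -0.004, 0.931]
force: [0.0, 0.1, -1.3]
width: 21.8
```

Call:
{"name": "apply_moves", "arguments": {
  "commands": [
    [[0,0.04,0,0,0,0]]
  ]
}}

```text
clock: 20.0
eef_pos: [690.1, 33.9, 8.6]
tool_rot: [-1.574, -0.005, 0.931]
force: [-0.0, -0.2, -1.9]
width: 21.7
```

Call:
{"name": "apply_moves", "arguments": {
  "commands": [
    [[0,0.04,0,0,0,0]]
  ]
}}

```text
clock: 20.08
eef_pos: [690.3, 33.9, 8.1]
tool_rot: [-1.574, -0.005, 0.93]
force: [-4.7, -0.8, 13.0]
width: 21.6
```

Touched down. I'll release, rise about 4 mm and regrip.

Call:
{"name": "apply_moves", "arguments": {
  "commands": [
    [[0,0,0,0,0,0],[0,0,0,0,0,0],[0,-0.08,0,0,0,0],[0,0,0,0,0,0]]
  ],
  "claw": 36
}}

```text
clock: 20.42
eef_pos: [691.3, 34.1, 12.9]
tool_rot: [-1.576, -0.006, 0.93]
force: [0.6, 0.1, -0.7]
width: 36.0
```

Call:
{"name": "apply_moves", "arguments": {
  "commands": [
    [[0,0,0.02,0.05,0,0.05],[0,0,0,0,0,0],[0,0,0,0,0,0],[0,0,0,0,0,0]]
  ],
  "claw": 16
}}

```text
clock: 20.75
eef_pos: [690.9, 34.6, 13.5]
tool_rot: [-1.572, -0.002, 0.93]
force: [-1.1, -0.4, 0.9]
width: 21.4
```

Call:
{"name": "apply_moves", "arguments": {
  "commands": [
    [[0,-0.3,0,0,0,0],[0,-0.6,0,0,0,0],[0,-0.7,0,0,0,0],[0,-0.7,0,0,0,0],[0,-0.4,0,0,0,0],[0,0,0,0,0,0]]
  ]
}}

```text
clock: 21.25
eef_pos: [688.3, 34.8, 125.4]
tool_rot: [-1.566, 0.002, 0.932]
force: [-0.0, 0.1, 0.5]
width: 21.1
```

```bash
python3 -c "
from h import *
go(513.6,-208.3,120,53.3)"
```

```text
t 21.25 pos [688.3  34.8 125.4] rpy [-89.7   0.1  53.4] w 21.1 F [-0.   0.1  0.5]
shift [-7.48  0.15 -0.12] turn [-0.05  0.01 -0.02]
```

Call:
{"name": "apply_moves", "arguments": {
  "commands": [
    [[-0.8,0,-0.02,0,0,0],[-0.95,0,-0.02,0,0,0],[-0.95,0,-0.02,0,0,0],[-0.95,0,-0.02,0,0,0],[-0.95,0,-0.02,0,0,0],[-0.95,0,0,0,0,0],[-0.95,0,0,0,0,0],[-0.6,0,0,0,0,0]]
  ]
}}

```text
clock: 21.92
eef_pos: [517.9, -193.5, 121.6]
tool_rot: [-1.563, -0.009, 0.946]
force: [-1.0, -0.3, -1.6]
width: 20.9
```

Call:
{"name": "apply_moves", "arguments": {
  "commands": [
    [[0,0,0,0,0,0],[0,0,0,0,0,0]]
  ]
}}

```text
clock: 22.08
eef_pos: [511.3, -201.1, 119.8]
tool_rot: [-1.559, -0.002, 0.935]
force: [0.0, -0.4, -1.4]
width: 21.3
```

```bash
python3 -c "
from h import *
go(513.6,-208.3,60,53.3)"
```

```text
t 22.08 pos [ 511.3 -201.1  119.8] rpy [-89.3  -0.1  53.6] w 21.3 F [ 0.  -0.4 -1.4]
shift [-0.11  1.49 -0.17] turn [-0.13  0.06  0.02]
```

Call:
{"name": "apply_moves", "arguments": {
  "commands": [
    [[-0.1,0.5,-0.15,-0.13,0.05,0],[0,0.6,-0.02,0,0,0],[0,0.4,0,0,0,0],[0,0,0,0,0,0],[0,0,0,0,0,0]]
  ]
}}

```text
clock: 22.5
eef_pos: [517.3, -205.2, 57.6]
tool_rot: [-1.573, -0.006, 0.933]
force: [0.1, 0.3, 0.1]
width: 20.9
```

```bash
python3 -c "
from h import *
go(513.6,-208.3,40,53.3)"
```

```text
t 22.5 pos [ 517.3 -205.2   57.6] rpy [-90.1  -0.3  53.5] w 20.9 F [0.1 0.3 0.1]
shift [-0.12  0.44  0.03] turn [0.02 0.04 0.06]
```

Call:
{"name": "apply_moves", "arguments": {
  "commands": [
    [[-0.12,0.15,0.03,0,0.05,0.05],[-0.02,0.1,0,0,0,0],[0,0,0,0,0,0]]
  ]
}}

```text
clock: 22.75
eef_pos: [515.0, -207.0, 48.4]
tool_rot: [-1.575, -0.003, 0.932]
force: [0.3, 0.1, -0.7]
width: 21.4
```

```bash
python3 -c "
from h import *
go(513.6,-208.3,25,53.3)
d=grab('wrist','w13.png'); im=cv2.imread('pics/w13.png'); s=st();M=R.from_euler('xyz',s['tool_rot'])
P=proj(d,[[513.6,-208.3,12]])[0]; print(P)
u0,v0=int(P[0])-44,int(P[1])-44
h=cv2.cvtColor(im,cv2.COLOR_BGR2HSV)[v0:v0+80:3,u0:u0+88:3,1]
print(u0,v0)
for r in h: print(''.join('#' if x<75 else '.' for x in r))"
```

```text
t 22.75 pos [ 515.  -207.    48.4] rpy [-90.2  -0.2  53.4] w 21.4 F [ 0.3  0.1 -0.7]
shift [-0.05  0.58  0.01] turn [0.04 0.02 0.04]
[249.34131783 221.45531622]
205 177
......################........
.......###############........
........#############.........
.........###########..........
...........#######............
..............................
..............................
..............................
..............................
............#######...........
..........##########..........
.........############.........
........##############........
........##############........
........##############........
........##############........
........##############........
........##############........
.........#############........
......#####################...
.....######################...
.....######################...
..############################
.#############################
.#############################
##############################
##############################
```

The felt of recess_100 is centred at about (249,222), as predicted. I'll lower.

Call:
{"name": "apply_moves", "arguments": {
  "commands": [
    [[-0.05,0.15,0.01,0,0,0],[-0.01,0.12,0,0,0,0],[0,0.05,0,0,0,0]]
  ]
}}

```text
clock: 23.05
eef_pos: [514.7, -209.3, 36.6]
tool_rot: [-1.578, -0.004, 0.932]
force: [0.9, -1.0, -0.6]
width: 21.1
```

Call:
{"name": "apply_moves", "arguments": {
  "commands": [
    [[0,0.05,0,0,0,0],[0,0.04,0,0,0,0]]
  ]
}}

```text
clock: 23.22
eef_pos: [514.5, -209.6, 32.5]
tool_rot: [-1.578, -0.004, 0.931]
force: [-0.3, -0.1, -1.3]
width: 21.0
```

Call:
{"name": "apply_moves", "arguments": {
  "commands": [
    [[0,0.05,0,0.05,0,0.03],[0,0.05,0,0,0,0]]
  ]
}}

```text
clock: 23.38
eef_pos: [514.6, -209.6, 28.2]
tool_rot: [-1.574, -0.001, 0.931]
force: [-0.2, -0.2, -0.2]
width: 21.1
```

Call:
{"name": "apply_moves", "arguments": {
  "commands": [
    [[0,0.04,0,0,0,0]]
  ]
}}

```text
clock: 23.47
eef_pos: [514.7, -209.6, 26.4]
tool_rot: [-1.574, -0.001, 0.931]
force: [0.6, 0.2, -0.9]
width: 21.2
```

Call:
{"name": "apply_moves", "arguments": {
  "commands": [
    [[0,0.04,0,0,0,0]]
  ]
}}

```text
clock: 23.55
eef_pos: [514.9, -209.7, 25.2]
tool_rot: [-1.574, -0.001, 0.931]
force: [-5.4, 0.9, 24.8]
width: 21.0
```

Landed at TCP 25, as expected. I'll release and go for the 50.

Call:
{"name": "apply_moves", "arguments": {
  "commands": [
    [[0,0,0,0,0,0],[0,0,0,0,0,0],[0,0,0,0,0,0]]
  ],
  "claw": 40
}}

```text
clock: 23.8
eef_pos: [515.5, -209.6, 25.6]
tool_rot: [-1.575, -0.001, 0.932]
force: [-1.0, 0.2, -0.8]
width: 39.8
```

Call:
{"name": "apply_moves", "arguments": {
  "commands": [
    [[0,-0.3,0,0,0,0],[0,-0.7,0,0,0,0],[0,-0.9,0,0,0,0],[0,-0.7,0,0,0,0],[0,0,0,0,0,0]]
  ]
}}

```text
clock: 24.22
eef_pos: [514.0, -208.0, 134.5]
tool_rot: [-1.57, -0.001, 0.934]
force: [-0.1, 0.0, -0.3]
width: 40.0
```

```bash
python3 -c "
from h import *
go(436,47,120,53.3)"
```

```text
t 24.22 pos [ 514.  -208.   134.5] rpy [-90.   -0.1  53.5] w 40.0 F [-0.1  0.  -0.3]
shift [3.96 0.37 5.36] turn [-0.01  0.04  0.01]
```

Call:
{"name": "apply_moves", "arguments": {
  "commands": [
    [[0.5,0,0.68,0,0,0],[0.53,0,0.7,0,0,0],[0.53,0,0.7,0,0,0],[0.53,0,0.7,0,0,0],[0.53,0,0.7,0,0,0],[0.53,0,0.7,0,0,0],[0.5,0,0.68,0,0,0],[0,0,0,0,0,0]]
  ]
}}

```text
clock: 24.88
eef_pos: [446.7, 30.1, 139.5]
tool_rot: [-1.583, -0.007, 0.923]
force: [0.2, 0.6, 0.6]
width: 39.7
```

Call:
{"name": "apply_moves", "arguments": {
  "commands": [
    [[0,0,0,0,0,0],[0,0,0,0,0,0]]
  ]
}}

```text
clock: 25.05
eef_pos: [446.2, 32.3, 140.3]
tool_rot: [-1.584, -0.008, 0.929]
force: [-0.5, -0.4, -0.3]
width: 39.7
```

```bash
python3 -c "
from h import *
go(437,47,60,53.3)"
```

```text
t 25.05 pos [446.2  32.3 140.3] rpy [-90.8  -0.4  53.2] w 39.7 F [-0.5 -0.4 -0.3]
shift [0.14 2.   0.43] turn [ 0.15 -0.01  0.09]
```

Call:
{"name": "apply_moves", "arguments": {
  "commands": [
    [[0.13,0.5,0.35,0.15,0,0.1],[0,0.7,0.08,0,0,0],[0,0.6,0,0,0,0],[0,0,0,0,0,0],[0,0,0,0,0,0]]
  ]
}}

```text
clock: 25.47
eef_pos: [440.0, 41.5, 67.4]
tool_rot: [-1.576, -0.001, 0.919]
force: [0.0, 0.3, 0.5]
width: 39.8
```

```bash
python3 -c "
from h import *
d=grab('wrist','w14.png'); go(437,47,12,53.3); im=cv2.imread('pics/w14.png'); u,v=proj(d,[[437,47,15]])[0];print(u,v)
bbox_fit(d,im,u,v,30,(437,47),8.5,24,5.5,34,180)
g=cv2.cvtColor(im,cv2.COLOR_BGR2GRAY); u,v=int(u),int(v); print(u-36,v-36)
for r in g[v-36:v+40:3,u-36:u+37:3]: print(' '.join('%3d'%x for x in r))"
```

```text
t 25.52 pos [440.1  41.3  67.6] rpy [-90.3  -0.1  52.6] w 40.5 F [-0.  -0.3 -0.2]
shift [0.07 1.39 0.16] turn [ 0.06 -0.14  0.01]
255.4864447326462 205.9400744675204
seen 225 188 283 235 expected [243.9 189.1] [267.5 223.2]
corrected [439.6  43.4  17. ]
219 169
185 188 184 185 182 183 184 190 184 182 184 185 183 182 186 192 189 193 187 184 185 184 187 187 190
185 185 185 184 185 185 188 186 182 184 179 181 181 179 181 188 186 186 185 188 185 183 187 190 188
185 186 189 184 184 187 188 188 183 184 184 180 182 184 181 182 186 186 183 186 182 185 189 188 187
186 187 183 181 181 186 188 187 186 181 179 179 183 182 180 185 189 187 187 184 187 186 187 190 190
184 182 188 183 181 185 188 186 185 184 183 182 184 181 182 186 183 185 189 185 183 187 188 191 187
183 183 185 183 188 188 188 188 187 187 182 186 187 184 181 184 182 187 187 186 188 184 189 189 190
186 184 183 186 189 186 190 187 188 187 185 184 180 183 181 183 186 182 185 185 189 186 190 190 185
180 182 178 184 184 182 184 189 185 185 138 113 118 177 186 184 183 182 181 189 188 185 186 189 186
174 177 177 181 182 187 186 186 184  9
[... 1061 characters left out ...]

133 141  95 102 105 140 174 170 168 165 164 159 153 146 140 140 144 145 147 154 165 106 108 113 149
114 100 102 103 104 105 171 165 165 161 158 147 145 144 143 142 140 145 151 154 162  99 105 109 107
102 104 106 106 113 109 169 165 165 157 156 153 149 149 149 144 145 145 150 155 154 101 102 107 107
105 101 107 109 108 111 169 166 163 158 155 153 151 148 144 141 143 145 143 150 155  98  98  51  67
149 108 111 108 109 107 125 107 122 154 150 155 152 147 115 126 145 148 143 153 140 100 100  47  49
108 107 110 110 107 106 110 106 100 121 141 132  95  96  88  92  90  89  88 101 127 102 106  47  47
106 110 110 109 111 113 105 105 102 106 100  97  98  95  96  88  92  97  95  99 104 103 102  44  46
```

The 50 is confirmed at (437,47): its box is x 243–265, y 189–221, as expected.

Call:
{"name": "apply_moves", "arguments": {
  "commands": [
    [[0.06,0.5,0.14,0.05,-0.1,0],[0,0.5,0.02,0,0,0],[0,0.3,0,0,0,0],[0,0,0,0,0,0]]
  ]
}}

```text
clock: 25.85
eef_pos: [442.5, 44.7, 18.9]
tool_rot: [-1.58, -0.009, 0.919]
force: [-0.1, 0.6, -0.4]
width: 40.4
```

```bash
python3 -c "
from h import *
go(437,47,12,53.3)"
```

```text
t 25.85 pos [442.5  44.7  18.9] rpy [-90.5  -0.5  52.7] w 40.4 F [-0.1  0.6 -0.4]
shift [-0.04  0.17  0.15] turn [ 0.11 -0.13  0.1 ]
```

Call:
{"name": "apply_moves", "arguments": {
  "commands": [
    [[-0.03,0.15,0.15,0.1,-0.13,0.1],[0,0.05,0,0,0,0],[0,0,0,0,0,0]]
  ]
}}

```text
clock: 26.1
eef_pos: [439.2, 46.7, 13.0]
tool_rot: [-1.574, -0.002, 0.929]
force: [-0.7, -0.6, -0.2]
width: 40.4
```

```bash
python3 -c "
from h import *
go(437,47,12,53.3)"
```

```text
t 26.1 pos [439.2  46.7  13. ] rpy [-90.2  -0.1  53.2] w 40.4 F [-0.7 -0.6 -0.2]
shift [-0.03  0.02  0.05] turn [ 0.04 -0.02  0.03]
```

Call:
{"name": "apply_moves", "arguments": {
  "commands": [
    [[-0.03,0.03,0.05,0,0,0],[0,0,0,0,0,0],[0,0,0,0,0,0],[0,0,0,0,0,0],[0,0,0,0,0,0]]
  ],
  "claw": 9
}}

```text
clock: 26.52
eef_pos: [438.9, 46.5, 14.5]
tool_rot: [-1.578, -0.006, 0.927]
force: [0.5, -0.1, 0.0]
width: 13.7
```

Call:
{"name": "apply_moves", "arguments": {
  "commands": [
    [[0,-0.3,0,0,0,0],[0,-0.6,0,0,0,0],[0,-0.7,0,0,0,0],[0,-0.7,0,0,0,0],[0,-0.4,0,0,0,0],[0,0,0,0,0,0]]
  ]
}}

```text
clock: 27.02
eef_pos: [436.9, 47.2, 126.8]
tool_rot: [-1.574, -0.003, 0.93]
force: [0.5, -0.3, -0.9]
width: 13.9
```

```bash
python3 -c "
from h import *
go(548.5,-233.3,125,53.3)"
```

```text
t 27.02 pos [436.9  47.2 126.8] rpy [-90.2  -0.2  53.3] w 13.9 F [ 0.5 -0.3 -0.9]
shift [-3.95  0.06 -6.43] turn [ 0.04 -0.01  0.03]
```

Call:
{"name": "apply_moves", "arguments": {
  "commands": [
    [[-0.43,0,-0.7,0,0,0],[-0.48,0,-0.78,0,0,0],[-0.48,0,-0.78,0,0,0],[-0.48,0,-0.78,0,0,0],[-0.48,0,-0.78,0,0,0],[-0.48,0,-0.78,0,0,0],[-0.48,0,-0.78,0,0,0],[-0.4,0,-0.65,0,0,0]]
  ]
}}

```text
clock: 27.68
eef_pos: [545.6, -218.3, 124.1]
tool_rot: [-1.572, -0.006, 0.948]
force: [1.3, 0.4, -1.0]
width: 13.7
```

Call:
{"name": "apply_moves", "arguments": {
  "commands": [
    [[0,0,0,0,0,0],[0,0,0,0,0,0]]
  ]
}}

```text
clock: 27.85
eef_pos: [546.0, -228.0, 120.8]
tool_rot: [-1.573, -0.003, 0.935]
force: [-0.2, 1.1, -0.5]
width: 13.7
```

```bash
python3 -c "
from h import *
go(548.5,-233.3,60,53.3)"
```

```text
t 27.85 pos [ 546.  -228.   120.8] rpy [-90.1  -0.1  53.6] w 13.7 F [-0.2  1.1 -0.5]
shift [-0.07  1.52 -0.13] turn [0.03 0.06 0.03]
```

Call:
{"name": "apply_moves", "arguments": {
  "commands": [
    [[-0.06,0.5,-0.12,0,0.06,0],[0,0.6,0,0,0,0],[0,0.5,0,0,0,0],[0,0,0,0,0,0],[0,0,0,0,0,0]]
  ]
}}

```text
clock: 28.27
eef_pos: [547.0, -230.1, 52.2]
tool_rot: [-1.571, -0.001, 0.933]
force: [0.6, 0.8, -0.3]
width: 13.7
```

```bash
python3 -c "
from h import *
go(548.5,-233.3,45,53.3)"
```

```text
t 28.27 pos [ 547.  -230.1   52.2] rpy [-90.   -0.1  53.4] w 13.7 F [ 0.6  0.8 -0.3]
shift [-0.04  0.18 -0.08] turn [-0.    0.03  0.01]
```

Call:
{"name": "apply_moves", "arguments": {
  "commands": [
    [[-0.04,0.1,-0.08,0,0,0],[0,0,0,0,0,0],[0,0,0,0,0,0]]
  ]
}}

```text
clock: 28.52
eef_pos: [549.4, -231.3, 49.7]
tool_rot: [-1.571, -0.002, 0.936]
force: [0.0, 0.7, 0.1]
width: 14.0
```

```bash
python3 -c "
from h import *
go(548.5,-233.3,26,53.3)
d=grab('wrist','w15.png'); im=cv2.imread('pics/w15.png')
P=proj(d,[[548.5,-233.3,12]])[0]; a=np.linspace(0,6.28,60); C=proj(d,[[548.5+12.5*np.cos(t),-233.3+12.5*np.sin(t),12] for t in a]); print(P,C.min(0),C.max(0))
u0,v0=int(P[0])-36,int(P[1])-36
h=cv2.cvtColor(im,cv2.COLOR_BGR2HSV)[v0:v0+66:2,u0:u0+72:2,1]
print(u0,v0)
for r in h: print(''.join('#' if x<75 else '.' for x in r))"
```

```text
t 28.52 pos [ 549.4 -231.3   49.7] rpy [-90.   -0.1  53.6] w 14.0 F [0.  0.7 0.1]
shift [-0.05  0.59 -0.01] turn [0.   0.07 0.02]
[249.09845127 221.90919174] [231.4197561  205.37321788] [266.77090822 237.81764078]
213 185
........##################..........
.........#################..........
..........###############...........
...........#############............
.............#########..............
................###.................
....................................
....................................
....................................
....................................
....................................
................####................
.............##########.............
............#############...........
...........###############..........
...........###############..........
..........#################.........
..........#################.........
..........#################.........
..........#################.........
..........################..........
...........###############..........
............##############..........
............##############..........
........########################....
.......#########################....
.......##########################...
.......##########################...
.......##########################...
...#################################
.###################################
.###################################
####################################
```

Recess_50 is where predicted too. I'll lower.

Call:
{"name": "apply_moves", "arguments": {
  "commands": [
    [[-0.05,0.15,-0.02,0,0.06,0],[0,0.12,0,0,0,0],[0,0.05,0,0,0,0]]
  ]
}}

```text
clock: 28.82
eef_pos: [550.6, -234.5, 38.4]
tool_rot: [-1.576, -0.003, 0.93]
force: [-0.6, 0.2, 0.0]
width: 14.0
```

Call:
{"name": "apply_moves", "arguments": {
  "commands": [
    [[0,0.05,0,0,0,0],[0,0.04,0,0,0,0]]
  ]
}}

```text
clock: 28.98
eef_pos: [550.4, -234.7, 34.3]
tool_rot: [-1.576, -0.003, 0.929]
force: [-1.5, -0.6, -1.4]
width: 13.7
```

Call:
{"name": "apply_moves", "arguments": {
  "commands": [
    [[0,0.04,0.06,0,0,0],[0,0.04,0,0,0,0]]
  ]
}}

```text
clock: 29.15
eef_pos: [548.2, -233.2, 30.6]
tool_rot: [-1.576, -0.003, 0.929]
force: [-1.3, -0.6, -0.1]
width: 13.7
```

Call:
{"name": "apply_moves", "arguments": {
  "commands": [
    [[0,0.04,0,0,0,0]]
  ]
}}

```text
clock: 29.23
eef_pos: [548.2, -233.1, 28.8]
tool_rot: [-1.576, -0.003, 0.929]
force: [0.4, 0.6, -0.0]
width: 13.7
```

Call:
{"name": "apply_moves", "arguments": {
  "commands": [
    [[0,0.04,0,0,0,0]]
  ]
}}

```text
clock: 29.32
eef_pos: [548.1, -233.0, 27.0]
tool_rot: [-1.575, -0.003, 0.929]
force: [-0.6, -1.3, -1.3]
width: 13.9
```

Call:
{"name": "apply_moves", "arguments": {
  "commands": [
    [[0,0.04,0,0,0,0]]
  ]
}}

```text
clock: 29.4
eef_pos: [548.2, -233.0, 25.3]
tool_rot: [-1.576, -0.003, 0.93]
force: [-1.5, -0.8, 14.2]
width: 13.9
```

Call:
{"name": "apply_moves", "arguments": {
  "commands": [
    [[0,0.02,0,0,0,0]]
  ]
}}

```text
clock: 29.48
eef_pos: [548.3, -233.1, 25.2]
tool_rot: [-1.576, -0.002, 0.929]
force: [-3.3, 0.7, 13.8]
width: 14.2
```

Call:
{"name": "apply_moves", "arguments": {
  "commands": [
    [[0,0,0,0,0,0],[0,0,0,0,0,0],[0,0,0,0,0,0]]
  ],
  "claw": 36
}}

```text
clock: 29.73
eef_pos: [548.8, -233.1, 25.7]
tool_rot: [-1.577, -0.002, 0.93]
force: [-0.1, -0.3, 0.4]
width: 35.6
```

Call:
{"name": "apply_moves", "arguments": {
  "commands": [
    [[0,-0.3,0,0,0,0],[0,-0.7,0,0,0,0],[0,-0.9,0,0,0,0],[0,-0.9,0,0,0,0],[0,-0.5,0.5,0,0,0],[0,0,0.7,0,0,0],[0,0,0.5,0,0,0],[0,0,0,0,0,0]]
  ]
}}

```text
clock: 30.4
eef_pos: [493.0, -190.1, 167.7]
tool_rot: [-1.579, -0.004, 0.93]
force: [-0.4, -0.1, -0.1]
width: 36.2
```

```bash
python3 -c "
from h import *
d=grab('wrist','w16.png'); s=grab('side','s16.png'); go(500,-200,200,53.3)
u,v=proj(d,[[485,-190,30]])[0].astype(int); x=max(0,min(u-100,312)); y=max(0,min(v-100,184)); print(x,y)
a=d['image'][y:y+200,x:x+200,::-1]; b=s['image'][140:340,160:360,::-1]
cv2.imwrite('pics/m16.png',np.hstack([cv2.resize(a,(400,400),interpolation=2),cv2.resize(b,(400,400),interpolation=2)]))"
```

```text
t 30.5 pos [ 495.8 -192.3  167.4] rpy [-90.6  -0.3  53.2] w 36.3 F [ 0.6 -0.5  1.2]
shift [-0.09 -0.81 -0.21] turn [ 0.12 -0.03  0.06]
146 75
```

View pics/m16.png

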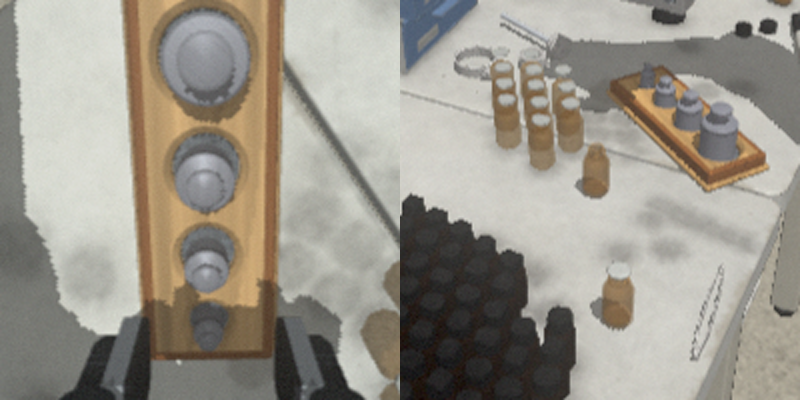

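All four stand upright inside their recess rims, largest to smallest, and both loose bottles are standing. I'm handing in.

```bash
python3 -c "
from h import *
print(finish_job(), st()['clock'])"
```

```text
the job is handed in; nothing more can be done
the job is handed in; nothing more can be done
```

All four check weights are back in the block, largest to smallest, and I handed the job in at about 30.5 s on the robot's clock. I lowered each weight until the force showed it had reached the recess floor before opening the gripper.

**Last checks:** the final wrist and side pictures show every weight upright inside its own recess. The open bottle and the white-plugged bottle are still standing, and the gripper is clear. For the 200, 100 and 50 g weights, the tool height at touchdown matched the grip height plus the 12 mm floor. The 500 g matched to within 1–2 mm.

**What did not go smoothly:**
- **500 g, first try:** it met the recess rim about 6 mm off centre, with roughly 20 N. I lifted it, measured again and shifted it before it went in.
- **500 g, touchdown:** it briefly pressed the felt with about 64 N measured at the wrist, below the 120 N limit. I relieved that before releasing.
- **100 g:** the first grip was too low for the recess, so I set it gently back on the worktop and gripped it about 4 mm higher.
- **Camera disagreement:** the side and wrist cameras differed by 4–6 mm on the recess positions. I went with the wrist camera for the other three recesses, and close-up looks before each placing agreed with it.

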